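# Find and prick the balance point of a hanging bar

## Task

This brass-ended bar is to hang level from a single leather strap, so it needs its strap hole at its balance point. Slide it along between the pins of the balancing stand until it rests level on the steel edge by itself, then with the dark awl prick it lightly on its top, in mid-width, directly above the edge, without tipping it. Put the awl back upright in a hole of its block, leave the bar balanced on the edge, never press it hard against the steel (that dents the wood), and leave the other things where they are.

Things in the scene. Friction and masses are not known exactly. Their poses are not given: they have to be found in the camera images.
- edge_mid (a point): Balancing stand, fixed to the table: an upright steel straightedge across a dark wooden foot (64 x 170 x 14 mm). Its flat top is 8 mm thick, 56 mm long and 30 mm above the table; this point is the middle of that top. x runs along the steel edge, y is the direction in which the bar slides (towards the bar's brass-sleeved end), z is up.
- stand: The same stand; origin under its middle, axes as edge_mid. Four brass guide pins, 6 mm thick, tops 47 mm above the table, at x = +-20, y = +-22 mm; the bar has 8 mm of play between them. Leather-faced rests at y = +-70 mm, tops 26 mm up, catch the bar at a tilt of about 0.06 rad. The steel is bedded in rubber and gives: the bar leans 0.01 rad as its balance point nears a side of the edge.
- bar_mid (a point): Centre of the loose wooden bar, 300 mm long, 26 wide, 12 thick, 0.2 to 0.3 kg. Its y axis runs lengthwise to the end with the 34 mm brass sleeve, z out of its top. It starts across the steel edge, tipped onto the rest on the sleeve's side. It slides under a few newtons. Let go, it settles in about a second: level if its balance point is above the 8 mm edge, else on a rest.
- heavy_end (a point): Centre of the flat end face of the bar at the brass-sleeved end, 150 mm from the middle. A lead plug of unknown weight is let into this end: the balance point lies 23 to 52 mm from the bar's middle towards this end.
- plain_end (a point): Centre of the bar's other end face (narrow brass band), 150 mm from the middle.
- awl_grip (a point): Middle of the handle of the awl with the dark rosewood handle; handle 80 mm long, round, 24 mm thick 15 mm above this point and tapering to 16 mm at its lower end, so a pinched awl may lean a little towards a finger. It starts upright in its block, point down; its y axis points up along the handle, away from the point.
- awl_tip (a point): Point of the same awl, on its axis 96 mm below the middle of the handle; the blade is a round steel rod 4.4 mm thick, 50 mm long. Carry it across the gap in the table close to the robot: a lamp shade hangs over the far side of the gap.
- block_top (a point): Wooden awl block, fixed, 46 x 130 x 66 mm with a skirt round its foot: middle of its top. Two upright through holes, 11 mm wide, at y = +40 and -40 mm from this point (y: the long side). The rosewood awl starts in one, an edge beveller with a light handle in the other. The awl hangs with its handle's lower end on the block's top, the middle of the handle 40 mm above it.
- beveller: The edge beveller, 145 mm long with a light wooden handle, upright in the other hole, its top 146 mm above the table (carry the awl's point over it); leave it alone. Origin on the surface of its handle.
- pen: Dark square marking pen with yellow end, 12 x 134 x 12 mm, lying on the table; leave it alone. Origin under its middle.
- wax: Yellow block of beeswax 33 x 51 x 23 mm lying on the table; leave it alone. Origin under its middle.

How it is judged:
By the outcome, as a careful person would: the job done as asked, in the order asked, and still so for the second after the job is handed in, with the robot touching nothing.
It also fails if it takes over 72 s, if anything falls off the work surface, if the arm or the gripper's body presses on something with over 40 N, if the wrist force passes 120 N, or if a joint passes its speed limit or range.

## Robot

A 6-joint arm with a two-finger parallel gripper is mounted at the origin on a cart in front of the work surface, level with it; the furniture and walls round the work are solid. World frame = base frame: x ahead of the robot, y to its left, z up, the work surface at z = 0. Lengths are in m, angles in rad, forces in N, time in s.
With the tool pointing down it reaches from about 0.3 to 0.775 m from the base axis. Payload 14.6 kg.
Tool frame: the origin (TCP) lies at the very end of the fingers, on their centre line; the grasp point (between the pads) lies 19 mm behind it; z points along the fingers, y is the line along which they close (so a half turn about z gives the same grasp; the last joint's range is limited). The gripper opens to 85 mm and grips with 20 to 120 N. Pads are 22 mm wide; open, the fingers measure 114 mm over their backs; the gripper's body (76 mm by 85 mm) begins 54 mm behind the grasp point. The pads swing forward as they close: fully open they stand 13 mm farther back than shut.
Start: joints at [1.146, 0.3, 1.521, -0, 1.321, -0.067], TCP at [0.193, 0.515, 0.231] pointing down, gripper open.
Joint ranges: [-3.03, 3.03], [-0.79, 2.21], [0.23, 2.52], [-1.04, 4.18], [0, 3.07], [-2.55, 2.55]. Speed limits (rad/s): [2.22, 2.22, 2.57, 3.14, 3.14, 3.14].

## Interface

Orientations are given as a unit quaternion [w, x, y, z].
In Python, from workcell import ctrl gives the robot as it stands.
- The arm moves only by the shell command python3 -m handwheel 'ROWS'. ROWS is JSON, a list of rows, each an object of numbers: "jaw": the finger opening in cm, from 0 to 8.54; "x", "y", "z": the shift along the tool's x, y, z in cm; "twist": the turn about the tool's z in degrees. In form: [{"jaw": .., "x": .., "y": .., "z": .., "twist": ..}, ...]. A call has 1 to 8 rows; each row shifts and turns the commanded pose from where the row before left it, along the tool's axes as they then stand; what a row does not reach is not made up. A row lasts 1/12 s, in which the tool goes at most 41.7 mm and 7.16 degrees, less where a joint would pass 70% of its speed; a pose out of reach is approached as far as the arm can. A call is refused whole if a number of a shift passes 4.17 or a number of a turn 7.16, either way. A call with a gripper value outside its range is refused whole. The fingers move at their own pace and stop on an object; the grip force is fixed at half the most. Time passes only in rows, so rows that do not move let the fingers close. It gives the time, the measured TCP pose, the force, the opening and the grip force at its end, in the units of the state.
- ctrl.get_obs(): the state, without advancing time (a new reading comes with each control period).
- ctrl.read_camera(name): name is "scene" or "top"; returns the picture (400x640x3 uint8, blue, green, red); there is no depth.
- ctrl.camera_model(name): a dict with "fx", "fy", "cx", "cy" (pixels), "R" (3x3) and "t" (3): a world point X has camera coordinates R X + t. Camera axes: x right, y down, z forward; pixel columns grow to the right and rows downward; lengths in m; the calibration is good to about 2 mm. A picture is of the moment at which its call begins. camera_model takes no time and is no camera call.
- ctrl.close_job(): hands the job in; it is judged then, once.
The state is a dict: "clock": time; "joints": joint angles; "joint_velocities": joint speeds; "effort": joint torques, N m; "position": TCP position; "eef_rot": TCP orientation; "force": force on the tool from outside, world axes, zero at the start; "ft_torque": the same for the moment, N m; "finger_gap": finger opening in m; "grip_force": force on a finger pad.
Only numpy, scipy, OpenCV 4.12 (cv2) and the standard library are available. Lean on these libraries where they do the work, as an engineer would, in place of code of your own. Each camera call takes 0.05 s, during which the arm holds its last target. There are 200 camera calls.

## Working session

There is one attempt and no reset: what is moved stays moved. The work goes in short steps, Python scripts to look and compute and a shell command to move; the robot and the scene stay as the last step left them, time stands still between calls to the robot, and variables do not carry over. Pictures are saved under pics/ and viewed, at most 12 in all, crops included, and the job is handed in when it is done.

```bash
mkdir -p pics
cat > h.py <<'E'
import cv2,numpy as np
from workcell import ctrl
def cam(n):
    im=np.array(ctrl.read_camera(n)); return im
def model(n):
    m=ctrl.camera_model(n); return m,np.array(m['R']),np.array(m['t'])
def proj(n,X):
    m,R,t=model(n); c=np.atleast_2d(X)@R.T+t
    return np.c_[m['fx']*c[:,0]/c[:,2]+m['cx'],m['fy']*c[:,1]/c[:,2]+m['cy']]
def ray(n,uv):
    m,R,t=model(n); uv=np.atleast_2d(uv).astype(float)
    d=np.c_[(uv[:,0]-m['cx'])/m['fx'],(uv[:,1]-m['cy'])/m['fy'],np.ones(len(uv))]@R
    return -R.T@t,d
def plane(n,uv,z):
    o,d=ray(n,uv); return o+d*((z-o[2])/d[:,2])[:,None]
def tri(a,ua,b,ub):
    o1,d1=ray(a,ua);o2,d2=ray(b,ub);d1=d1[0];d2=d2[0]
    s=np.linalg.lstsq(np.c_[d1,-d2],o2-o1,rcond=None)[0]
    p,q=o1+s[0]*d1,o2+s[1]*d2
    return (p+q)/2,np.linalg.norm(p-q)
E
python3 - <<'E'
from h import *
for n in('top','scene'):
    cv2.imwrite(f'pics/{n}0.png',cam(n)); m,R,t=model(n); print(n,m['fx'],-R.T@t,R[2])
o=ctrl.get_obs();print(o)
E
```

```text
top 399.7260293481133 [ 0.32231064 -0.11599946  1.45592744] [ 0.12301362  0.01682507 -0.99226235]
scene 479.2177741594128 [-0.58484912 -0.82371311  0.71778446] [ 0.73795532  0.51864319 -0.43177678]
{'clock': 0.1, 'joints': array([ 1.14640307e+00,  3.00400352e-01,  1.52153651e+00,  9.68942664e-06,
        1.32068731e+00, -6.66245680e-02]), 'joint_velocities': array([-9.18153595e-04, -2.86937503e-03,  2.55757380e-04,  1.99371764e-03,
       -2.11480183e-04, -2.95835271e-05]), 'effort': array([ 2.23082388e-04, -5.44380677e+01, -3.62368190e+01, -1.03717887e-04,
        3.06459100e-03, -5.42049315e-05]), 'position': array([0.19252709, 0.5149747 , 0.23077897]), 'eef_rot': array([-1.29908174e-04,  1.77932989e-01,  9.84042471e-01, -4.99153918e-04]), 'force': array([0.29395708, 0.32693177, 0.17543828]), 'ft_torque': array([ 0.01858576, -0.03705367, -0.0125811 ]), 'grip_force': 0.0, 'finger_gap': 0.08568994827734835}
```

View pics/top0.png

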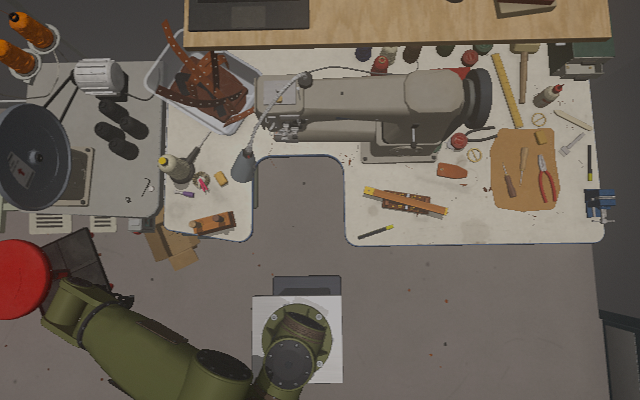

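View pics/scene0.png

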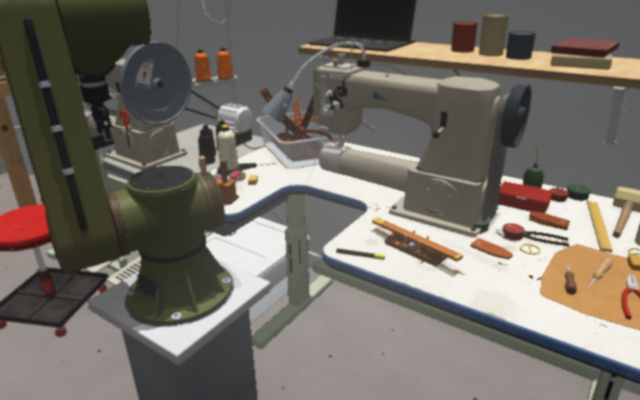

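Run:
```python
from h import *
t=cv2.imread('pics/top0.png');s=cv2.imread('pics/scene0.png')
r=lambda a,k:cv2.resize(a,None,fx=k,fy=k,interpolation=cv2.INTER_CUBIC)
a=r(t[170:250,345:465],5);b=r(t[200:244,180:260],5)
c=r(s[205:280,325:475],4);d=r(s[160:215,190:270],5)
W=np.zeros((600,800,3),np.uint8)
a=r(t[175:245,350:460],4);W[:280,:440]=a
W[:176,450:770]=r(t[200:244,180:260],4)
W[290:590,:600]=c[:300,:600]
W[180:400,600:800]=r(s[160:215,200:250],4)
cv2.imwrite('pics/crop0.png',W)
print(plane('top',[[405,202],[212,222],[376,232]],[.04,.066,0][0]))
```

```text
[[ 0.47346829 -0.39346507  0.04      ]
 [ 0.41265183  0.29374064  0.04      ]
 [ 0.36883865 -0.28751136  0.04      ]]
```

View pics/crop0.png

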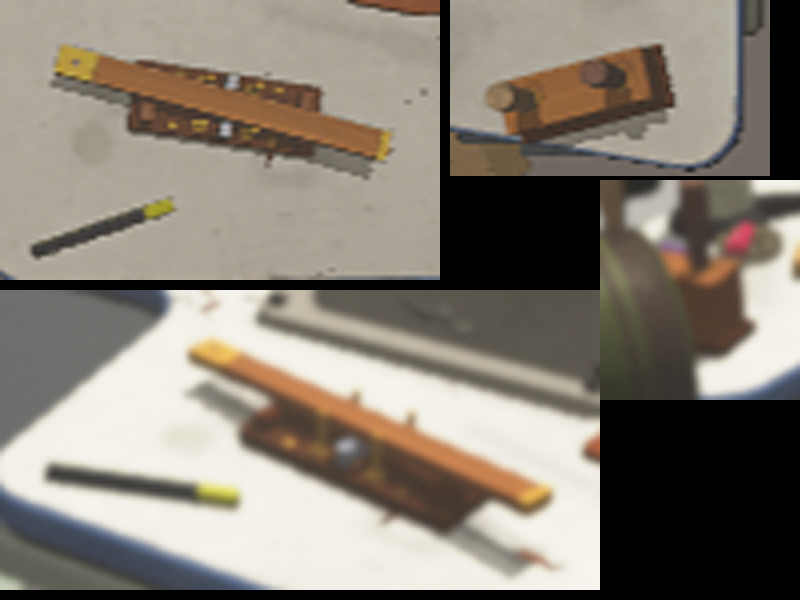

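```bash
cat >> h.py <<'E'
def comp(mask,k=0):
    n,l,s,c=cv2.connectedComponentsWithStats(mask.astype(np.uint8)); i=np.argsort(-s[1:,4])[k]+1
    return l==i,s[i],c[i]
def barmask(im,box):
    x0,y0,x1,y1=box; hsv=cv2.cvtColor(im,cv2.COLOR_BGR2HSV).astype(int)
    m=(hsv[...,1]>120)&(hsv[...,2]>125)&(hsv[...,0]<32); b=np.zeros(m.shape,bool); b[y0:y1,x0:x1]=1
    return comp(m&b)[0]
E
python3 - <<'E'
from h import *
t=cv2.imread('pics/top0.png');s=cv2.imread('pics/scene0.png')
def rectp(m):
    p=np.argwhere(m)[:,::-1].astype(np.float32); return cv2.minAreaRect(p),p
m=barmask(t,(350,175,460,230)); r,p=rectp(m); print('bar top',r,m.sum())
c=cv2.boxPoints(r); print(plane('top',c,.042))
ms=barmask(s,(325,200,500,300)); r,p=rectp(ms); print('bar scene',r,ms.sum()); 
i=np.argsort(p[:,0]);print(p[i[:4]],p[i[-4:]])
hsv=cv2.cvtColor(t,cv2.COLOR_BGR2HSV).astype(int)
# steel edge ends: grey/blue bright low sat in foot region
for b in((403,191,413,200),(402,203,411,212)):
    q=hsv[b[1]:b[3],b[0]:b[2]]; print(q[...,0]);print(q[...,1]); print(q[...,2])
# block
q=t[200:244,180:260]; h=hsv[200:244,180:260]
mm=(h[...,1]>100)&(h[...,2]>95); m,st,ce=comp(mm); r,p=rectp(m); print('block',r,m.sum()); print(plane('top',cv2.boxPoints(r)+[180,200],.066))
E
```

```text
bar top ((405.39215087890625, 200.1726837158203), (85.15642547607422, 8.783731460571289), 16.460012435913086) 584
[[ 0.51025006 -0.24653934  0.042     ]
 [ 0.54044806 -0.25622779  0.042     ]
 [ 0.44951397 -0.54160098  0.042     ]
 [ 0.41987708 -0.53131866  0.042     ]]
bar scene ((417.0213623046875, 237.95175170898438), (95.04132843017578, 6.155526638031006), 23.86017417907715) 484
[[373. 220.]
 [374. 221.]
 [374. 220.]
 [375. 219.]] [[460. 256.]
 [460. 255.]
 [461. 256.]
 [461. 255.]]
[[ 21  19  20  21  21  22  21  21  21  21]
 [ 18  21  20  20  21  20  20  20  21  21]
 [ 12  11  14  14  14  18  19  20  21  20]
 [ 19  11  11  10 150 140 174  12  11  11]
 [ 14  11  11  15 130 135   8  12  10  11]
 [ 15  12  11 113 114 130   6  12  15  18]
 [ 13  13  13  13  13  13  10  10  19  20]
 [ 14  13  14  13  13  13  13  13  13  16]
 [ 13  13  14  13  13  13  13  13  13  13]]
[[ 27  27  29  29  28  28  29  28  28  28]
 [ 31  25  25  26  29  29  29  29  29  28]
 [125 116  97  87  52  32  34  28  27  26]
 [163 108 108  30   4   4   9 113 116  99]
 [ 98 103  94  12   5   3  32 129 121 121]
 [123
[... 1168 characters left out ...]
108 108 134]
 [ 60  71  80  85 103 120 120 120 119]
 [ 33  32  31  38  41  44  50  65  69]]
[[ 84 111 148 166 162 157 155 154 150]
 [ 69  68  68  72  97 142 164 163 159]
 [100  69  64  78 101  90  71  72 101]
 [ 92 108  90 142 177 140  78  70  70]
 [ 91  91  65 136 173 136  68  68 106]
 [ 83  92  82 145 176 142  94  83 101]
 [ 71  65  60  63  80  87  87  90 114]
 [ 76  68  64  63  74  91  96 100 103]
 [117 118 116 108  99  99  86  67  67]]
block ((30.643787384033203, 22.146373748779297), (13.030056953430176, 37.2069206237793), 75.25643920898438) 355
[[0.41705489 0.36019895 0.066     ]
 [0.44836987 0.23422167 0.066     ]
 [0.404067   0.2219361  0.066     ]
 [0.37293291 0.34742034 0.066     ]]
```

Run:
```python
from h import *
t=cv2.imread('pics/top0.png')
hsv=cv2.cvtColor(t,cv2.COLOR_BGR2HSV).astype(int)
e=plane('top',[[407.7,193],[406,208.5]],.03);print('steel ends',e,np.linalg.norm(e[0]-e[1]),e.mean(0))
h=hsv[180:225,375:440]; m=(h[...,2]<120)&(h[...,1]>50); m=cv2.morphologyEx(m.astype(np.uint8),cv2.MORPH_CLOSE,np.ones((9,9)))
m=cv2.morphologyEx(m,cv2.MORPH_OPEN,np.ones((3,3)))
m,st,c=comp(m); r=cv2.minAreaRect(np.argwhere(m)[:,::-1].astype(np.float32)); print(r); q=plane('top',cv2.boxPoints(r)+[375,180],.014);print(q,q.mean(0),np.linalg.norm(q-np.roll(q,1,0),axis=1))
# sleeve: yellow hue
h=hsv[180:205,355:380]; m=(h[...,0]>=20)&(h[...,0]<32)&(h[...,1]>120)&(h[...,2]>125)
print('yellow',comp(m)[1:],)
# awl/beveller tops: crop 6x
a=cv2.resize(t[205:235,185:235],None,fx=14,fy=14,interpolation=cv2.INTER_NEAREST);cv2.imwrite('pics/blk.png',a)
```

```text
steel ends [[ 0.50681684 -0.40635193  0.03      ]
 [ 0.451166   -0.39805239  0.03      ]] 0.05626631432462573 [ 0.47899142 -0.40220216  0.03      ]
((30.7947998046875, 22.08381462097168), (48.886390686035156, 18.474946975708008), 8.746162414550781)
[[ 0.45767807 -0.30863026  0.014     ]
 [ 0.52411129 -0.32094815  0.014     ]
 [ 0.4941277  -0.49427631  0.014     ]
 [ 0.42815871 -0.48106773  0.014     ]] [ 0.47601894 -0.40123061  0.014     ] [0.17494592 0.06756554 0.17590243 0.06727833]
yellow (array([ 9,  6, 10,  9, 63], dtype=int32), array([13.61904762, 10.25396825]))
```

View pics/blk.png

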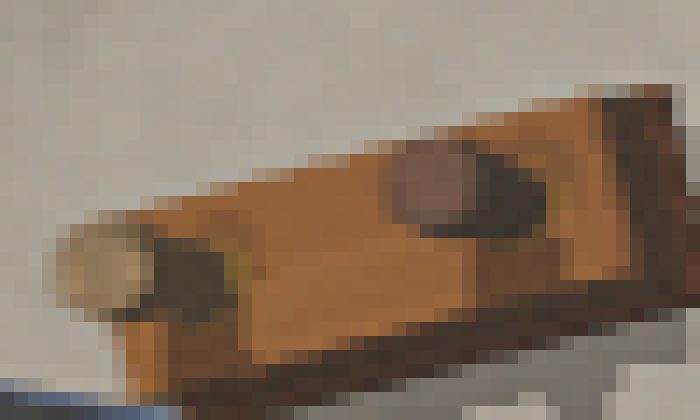

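```bash
cat >> h.py <<'E'
from scipy.spatial.transform import Rotation as Ro
def to(*P):
    o=ctrl.get_obs(); q=o['eef_rot']; R=Ro.from_quat([q[1],q[2],q[3],q[0]]).as_matrix(); p=o['position']
    print('t',round(o['clock'],2),'p',p.round(4),'F',o['force'].round(1),'gap',round(o['finger_gap'],4),'grip',round(float(o['grip_force']),1),'ytool deg',np.degrees(np.arctan2(R[0,1],R[1,1])).round(2),'z',R[:,2].round(3))
    for X in P:
        d=R.T@(np.array(X)-p)*100; print(' ->',X,'cm',d.round(2),'norm',np.linalg.norm(d).round(2),'rows',int(np.ceil(np.linalg.norm(d)/4.1))); p=np.array(X)
E
python3 -m handwheel '[{"jaw":0,"twist":-5.6},{"twist":-5.6}]'
python3 - <<'E'
from h import *
print(plane('top',[[216.0,217.8],[192.3,223.7]],.143),'block top expected awl (.420,.252), bev (.401,.330)')
print(plane('top',[[285,143],[400,160],[243,180]],.2))
to((.29,.25,.24),(.34,0,.24),(.50,-.19,.2))
E
```

```text
[[0.41976476 0.25092119 0.143     ]
 [0.4014328  0.32921206 0.143     ]] block top expected awl (.420,.252), bev (.401,.330)
[[ 0.65377036  0.01579947  0.2       ]
 [ 0.59136591 -0.35157098  0.2       ]
 [ 0.53515384  0.15054306  0.2       ]]
t 0.1 p [0.1925 0.515  0.2308] F [0.3 0.3 0.2] gap 0.0857 grip 0.0 ytool deg 20.5 z [-0.    -0.001 -1.   ]
 -> (0.29, 0.25, 0.24) cm [-18.41 -21.41  -0.9 ] norm 28.25 rows 7
 -> (0.34, 0, 0.24) cm [-1.344e+01 -2.167e+01  2.000e-02] norm 25.5 rows 7
 -> (0.5, -0.19, 0.2) cm [-21.64 -12.19   4.01] norm 25.16 rows 7invalid input
```

```bash
python3 -m handwheel '[{"jaw":0,"x":0,"y":0,"z":0,"twist":-5.6},{"jaw":0,"x":0,"y":0,"z":0,"twist":-5.6}]'
python3 - <<'E'
from h import *
to((.29,.25,.24),(.34,0,.24),(.50,-.19,.2))
E
```

```text
clock: 0.27
position: [0.1925, 0.515, 0.2309]
eef_rot: [-0.0, 0.079, 0.997, -0.0]
force: [0.1, -0.3, -0.1]
finger_gap: 0.064
grip_force: 0.0
t 0.27 p [0.1925 0.515  0.2309] F [ 0.1 -0.3 -0.1] gap 0.064 grip 0.0 ytool deg 9.06 z [-0.    -0.001 -1.   ]
 -> (0.29, 0.25, 0.24) cm [-13.8  -24.64  -0.89] norm 28.25 rows 7
 -> (0.34, 0, 0.24) cm [-8.88e+00 -2.39e+01  2.00e-02] norm 25.5 rows 7
 -> (0.5, -0.19, 0.2) cm [-18.79 -16.24   4.01] norm 25.16 rows 7
```

```bash
python3 -m handwheel '[{"jaw":0,"x":-1.97,"y":-3.52,"z":-0.1,"twist":0},{"jaw":0,"x":-1.97,"y":-3.52,"z":-0.1,"twist":0},{"jaw":0,"x":-1.97,"y":-3.52,"z":-0.1,"twist":0},{"jaw":0,"x":-1.97,"y":-3.52,"z":-0.1,"twist":0},{"jaw":0,"x":-1.97,"y":-3.52,"z":-0.1,"twist":0},{"jaw":0,"x":-1.97,"y":-3.52,"z":-0.1,"twist":0},{"jaw":0,"x":-1.97,"y":-3.52,"z":-0.1,"twist":0}]' | tr '\n' ' '
python3 -m handwheel '[{"jaw":0,"x":-1.27,"y":-3.42,"z":0,"twist":0},{"jaw":0,"x":-1.27,"y":-3.42,"z":0,"twist":0},{"jaw":0,"x":-1.27,"y":-3.42,"z":0,"twist":0},{"jaw":0,"x":-1.27,"y":-3.42,"z":0,"twist":0},{"jaw":0,"x":-1.27,"y":-3.42,"z":0,"twist":0},{"jaw":0,"x":-1.27,"y":-3.42,"z":0,"twist":0},{"jaw":0,"x":-1.27,"y":-3.42,"z":0,"twist":0}]'| tr '\n' ' '
python3 - <<'E'
from h import *
to((.50,-.19,.2),(.53,-.20,.10))
E
```

```text
clock: 0.85 position: [0.2888, 0.2479, 0.2382] eef_rot: [-0.0, 0.081, 0.997, -0.0] force: [0.6, 0.3, 0.8] finger_gap: 0.0001 grip_force: 0.0 clock: 1.43 position: [0.3376, -0.0027, 0.2384] eef_rot: [0.0, 0.081, 0.997, 0.0] force: [1.3, 0.4, -0.3] finger_gap: 0.0 grip_force: 0.0 t 1.43 p [ 0.3376 -0.0027  0.2384] F [ 1.3  0.4 -0.3] gap 0.0 grip 0.0 ytool deg 9.3 z [ 0. -0. -1.]
 -> (0.5, -0.19, 0.2) cm [-19.05 -15.86   3.85] norm 25.08 rows 7
 -> (0.53, -0.2, 0.1) cm [-3.12 -0.5  10.  ] norm 10.49 rows 3
```

```bash
python3 -m handwheel '[{"jaw":0,"x":-2.72,"y":-2.27,"z":0.55,"twist":0},{"jaw":0,"x":-2.72,"y":-2.27,"z":0.55,"twist":0},{"jaw":0,"x":-2.72,"y":-2.27,"z":0.55,"twist":0},{"jaw":0,"x":-2.72,"y":-2.27,"z":0.55,"twist":0},{"jaw":0,"x":-2.72,"y":-2.27,"z":0.55,"twist":0},{"jaw":0,"x":-2.72,"y":-2.27,"z":0.55,"twist":0},{"jaw":0,"x":-2.72,"y":-2.27,"z":0.55,"twist":0},{"jaw":0,"x":0,"y":0,"z":0,"twist":0}]'| tr '\n' ' '
python3 - <<'E'
from h import *
to((.525,-.212,.08),(.525,-.212,.024))
cv2.imwrite('pics/s1.png',cam('scene'));cv2.imwrite('pics/t1.png',cam('top'))
a=cv2.imread('pics/s1.png')[150:300,320:520];b=cv2.imread('pics/t1.png')[130:250,330:470]
W=np.zeros((600,800,3),np.uint8);W[:300,:400]=cv2.resize(a,(400,300));W[:480,400:]=cv2.resize(cv2.imread('pics/t1.png')[100:260,330:463],(400,480));cv2.imwrite('pics/v1.png',W)
E
```

```text
clock: 2.1 position: [0.5018, -0.1919, 0.1971] eef_rot: [-0.001, 0.082, 0.997, 0.0] force: [0.1, -0.1, -0.4] finger_gap: -0.0 grip_force: 0.0 t 2.1 p [ 0.5018 -0.1919  0.1971] F [ 0.1 -0.1 -0.4] gap -0.0 grip 0.0 ytool deg 9.43 z [-0.003  0.001 -1.   ]
 -> (0.525, -0.212, 0.08) cm [-2.65 -1.6  11.7 ] norm 12.1 rows 3
 -> (0.525, -0.212, 0.024) cm [-0.02 -0.    5.6 ] norm 5.6 rows 2
```

View pics/v1.png

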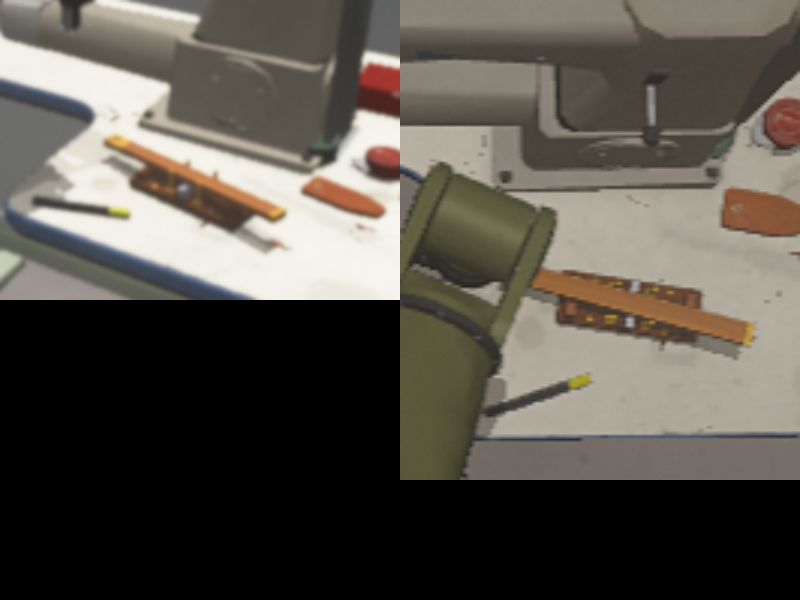

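```bash
python3 -m handwheel '[{"jaw":0,"x":-0.88,"y":-0.53,"z":3.9,"twist":0},{"jaw":0,"x":-0.88,"y":-0.53,"z":3.9,"twist":0},{"jaw":0,"x":-0.89,"y":-0.54,"z":3.9,"twist":0},{"jaw":0,"x":0,"y":0,"z":2.8,"twist":0},{"jaw":0,"x":0,"y":0,"z":2.7,"twist":0},{"jaw":0,"x":0,"y":-1,"z":0,"twist":0},{"jaw":0,"x":0,"y":-0.8,"z":0,"twist":0},{"jaw":0,"x":0,"y":0,"z":0,"twist":0}]'| tr '\n' ' '
python3 -m handwheel '[{"jaw":0,"x":0,"y":-0.5,"z":0,"twist":0},{"jaw":0,"x":0,"y":-0.5,"z":0,"twist":0},{"jaw":0,"x":0,"y":-0.5,"z":0,"twist":0},{"jaw":0,"x":0,"y":0,"z":0,"twist":0}]'| tr '\n' ' '
cat >> h.py <<'E'
def ends(tag,box=(325,180,560,310)):
    a=cam('scene'); m=barmask(a,box); p=np.argwhere(m)[:,::-1].astype(np.float32); r=cv2.minAreaRect(p)
    i=np.argsort(p[:,0]); print(tag,'L',p[i[:6]].mean(0).round(1),'R',p[i[-6:]].mean(0).round(1),'ang',round(r[2],2),'len',max(r[1]),'c',np.round(r[0],1),m.sum()); cv2.imwrite(f'pics/{tag}.png',a); return a
E
python3 - <<'E'
from h import *
to(); ends('s2')
t=cam('top');cv2.imwrite('pics/t2.png',t)
E
```

```text
clock: 2.87 position: [0.5213, -0.228, 0.0301] eef_rot: [0.001, 0.081, 0.997, -0.001] force: [0.2, -1.2, 0.1] finger_gap: 0.0001 grip_force: 0.0 clock: 3.2 position: [0.5185, -0.2421, 0.0286] eef_rot: [0.001, 0.081, 0.997, -0.0] force: [0.4, 0.4, 0.5] finger_gap: -0.0001 grip_force: 0.0 t 3.2 p [ 0.5185 -0.2421  0.0286] F [0.4 0.4 0.5] gap -0.0001 grip 0.0 ytool deg 9.34 z [ 0.001 -0.001 -1.   ]
s2 L [541.2 289.8] R [559.  264.5] ang 90.0 len 49.0 c [550.  276.5] 641
```

```bash
sed -i 's/(325,180,560,310)/(335,190,500,300)/' h.py
python3 -m handwheel '[{"jaw":0,"x":0,"y":-0.5,"z":0.2,"twist":0},{"jaw":0,"x":0,"y":-0.5,"z":0.2,"twist":0},{"jaw":0,"x":0,"y":-0.5,"z":0,"twist":0},{"jaw":0,"x":0,"y":0,"z":0,"twist":0}]'| tr '\n' ' '
python3 - <<'E'
from h import *
to(); 
a=cv2.imread('pics/s2.png'); 
a=ends('s3')
cv2.imwrite('pics/v3.png',cv2.resize(a[180:290,330:490],None,fx=4,fy=4))
E
```

```text
clock: 3.63 position: [0.5158, -0.2568, 0.0236] eef_rot: [-0.0, 0.081, 0.997, -0.0] force: [-0.4, -0.3, 2.1] finger_gap: 0.0004 grip_force: 1.1 t 3.63 p [ 0.5158 -0.2568  0.0236] F [-0.4 -0.3  2.1] gap 0.0004 grip 1.1 ytool deg 9.33 z [-0. -0. -1.]
s3 L [380.8 221.8] R [466.5 252.5] ang 19.75 len 92.69560241699219 c [422.9 238.8] 445
```

View pics/v3.png

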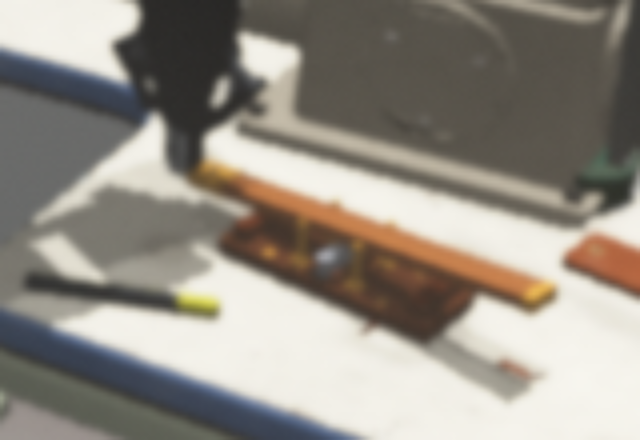

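```bash
cat >> h.py <<'E'
E0=np.array([.478,-.402,.03]);ys=np.array([.16,.987,0]);xs=np.array([.987,-.16,0])
def vert(uv,lat=0,yaw=0):
    n=xs*np.cos(yaw)-ys*np.sin(yaw); o,d=ray('scene',uv); P=E0+lat*xs
    X=o+d*(((P-o)@n)/(d@n))[:,None]; r=X-E0; return np.c_[r@ys,X[:,2]]*1000
def tilt(a,tag=''):
    if isinstance(a,str): a=cv2.imread(a)
    m=barmask(a,(335,190,500,300)); p=np.argwhere(m)[:,::-1].astype(float)
    q,c=np.linalg.eigh(np.cov(p.T)); ax=c[:,1]*np.sign(c[0,1]); s=(p-p.mean(0))@ax
    mid=p.mean(0); ep=[mid+ax*s.min(),mid+ax*s.max()]
    v=vert(ep); print(tag,'L',ep[0].round(1),'R',ep[1].round(1),'slope px',(ax[1]/ax[0]).round(4),'yz mm L',v[0].round(1),'R',v[1].round(1),'tilt',((v[1,1]-v[0,1])/(v[0,0]-v[1,0])).round(4),m.sum())
def snap(tag):
    a=cam('scene');cv2.imwrite(f'pics/{tag}.png',a);tilt(a,tag)
def ytcp():
    p=ctrl.get_obs()['position'];print('TCP y_s',round(float((p-E0)@ys)*1000,1),'x_s',round(float((p-E0)@xs)*1000,1))
E
python3 - <<'E'
from h import *
tilt('pics/scene0.png');tilt('pics/s1.png');tilt('pics/s3.png');ytcp()
E
```

```text
L [373.6 218.7] R [460.4 257.4] slope px 0.4452 yz mm L [145.7  44.7] R [-131.3   35.2] tilt -0.0342 484
 L [373.6 218.8] R [460.4 257.4] slope px 0.445 yz mm L [145.7  44.6] R [-131.3   35.2] tilt -0.034 486
 L [379.6 222. ] R [466.6 254. ] slope px 0.3674 yz mm L [123.8  42. ] R [-146.4   52. ] tilt 0.0369 445
TCP y_s 149.6 x_s 14.1
```

```bash
python3 -m handwheel '[{"jaw":0,"x":0,"y":-0.45,"z":0,"twist":0},{"jaw":0,"x":0,"y":-0.45,"z":0,"twist":0},{"jaw":0,"x":0,"y":0,"z":0,"twist":0},{"jaw":0,"x":0,"y":0.5,"z":0,"twist":0},{"jaw":0,"x":0,"y":0,"z":0,"twist":0},{"jaw":0,"x":0,"y":0,"z":0,"twist":0}]'| tr '\n' ' '
python3 - <<'E'
from h import *
to(); ytcp(); snap('s4'); t=cam('top');cv2.imwrite('pics/t4.png',t)
m=barmask(t,(350,175,470,230)); p=np.argwhere(m)[:,::-1].astype(np.float32)
q,c=np.linalg.eigh(np.cov(p.T));print('top slope deg',np.degrees(np.arctan(c[1,1]/c[0,1])),p.mean(0),p.max(0))
E
```

```text
clock: 4.18 position: [0.5152, -0.2594, 0.0236] eef_rot: [-0.0, 0.081, 0.997, 0.0] force: [1.6, 1.5, -0.8] finger_gap: 0.0 grip_force: 0.8 t 4.18 p [ 0.5152 -0.2594  0.0236] F [ 1.6  1.5 -0.8] gap 0.0 grip 0.8 ytool deg 9.28 z [-0.  0. -1.]
TCP y_s 146.7 x_s 13.9
s4 L [381.1 220.9] R [469.3 262.4] slope px 0.4705 yz mm L [118.9  47.7] R [-156.4   31.5] tilt -0.0587 487
top slope deg 16.00901059433011 [422.04742 204.4375 ] [454. 217.]
```

```bash
cat >> h.py <<'E'
def axisfit(m):
    p=np.argwhere(m)[:,::-1].astype(float); q,c=np.linalg.eigh(np.cov(p.T)); ax=c[:,1]*np.sign(c[0,1]); s=(p-p.mean(0))@ax
    return p.mean(0)+ax*s.min(),p.mean(0)+ax*s.max()
def both(t=None,s=None,tag='x'):
    if t is None: t=cam('top');cv2.imwrite(f'pics/t_{tag}.png',t)
    if s is None: s=cam('scene');cv2.imwrite(f'pics/s_{tag}.png',s)
    a,b=axisfit(barmask(t,(350,175,470,235))); A,B=axisfit(barmask(s,(335,190,500,300)))
    W=plane('top',[a,b],.042); d=W[0]-W[1];d[2]=0; L=np.linalg.norm(d);d/=L; n=np.array([d[1],-d[0],0])
    o,r=ray('scene',[A,B]); X=o+r*(((W[1]-o)@n)/(r@n))[:,None]
    tr=tri('top',b,'scene',B)
    y=(X-E0)@d*1000
    print(tag,'yaw',np.degrees(np.arctan2(d@xs,d@ys)).round(1),'topLen',round(L,3),'| L y,z',y[0].round(1),(X[0,2]*1000).round(1),'R',y[1].round(1),(X[1,2]*1000).round(1),'tilt',((X[1,2]-X[0,2])*1000/(y[0]-y[1])).round(4),'| plain end tri',(tr[0]*1000).round(1),round(tr[1]*1000,1))
E
python3 - <<'E'
from h import *
I=cv2.imread
both(I('pics/top0.png'),I('pics/scene0.png'),'0');both(I('pics/t1.png'),I('pics/s1.png'),'1');both(I('pics/t4.png'),I('pics/s4.png'),'4')
both(tag='5')
E
```

```text
0 yaw 7.0 topLen 0.299 | L y,z 161.6 31.2 R -140.3 47.1 tilt 0.0528 | plain end tri [ 438.3 -536.5   47.2] 0.8
1 yaw 7.0 topLen 0.261 | L y,z 161.9 31.0 R -140.2 47.0 tilt 0.0532 | plain end tri [ 438.4 -536.5   47.2] 0.7
4 yaw 8.0 topLen 0.233 | L y,z 134.8 34.1 R -167.5 46.9 tilt 0.0424 | plain end tri [ 429.7 -561.7   46.5] 1.5
5 yaw 8.0 topLen 0.234 | L y,z 134.6 34.4 R -167.4 46.6 tilt 0.0405 | plain end tri [ 429.7 -561.7   46.3] 1.3
```

```bash
python3 -m handwheel '[{"jaw":0,"x":0,"y":-0.6,"z":0,"twist":0},{"jaw":0,"x":0,"y":-0.5,"z":0,"twist":0},{"jaw":0,"x":0,"y":0,"z":0,"twist":0},{"jaw":0,"x":0,"y":0.5,"z":0,"twist":0},{"jaw":0,"x":0,"y":0,"z":0,"twist":0},{"jaw":0,"x":0,"y":0,"z":0,"twist":0},{"jaw":0,"x":0,"y":0,"z":0,"twist":0},{"jaw":0,"x":0,"y":0,"z":0,"twist":0}]'| tr '\n' ' '
python3 -c "
from h import *
ytcp();both(tag='6')"
python3 -m handwheel '[{"jaw":0,"x":0,"y":-0.5,"z":0,"twist":0},{"jaw":0,"x":0,"y":-0.4,"z":0,"twist":0},{"jaw":0,"x":0,"y":0,"z":0,"twist":0},{"jaw":0,"x":0,"y":0.5,"z":0,"twist":0},{"jaw":0,"x":0,"y":0,"z":0,"twist":0},{"jaw":0,"x":0,"y":0,"z":0,"twist":0},{"jaw":0,"x":0,"y":0,"z":0,"twist":0},{"jaw":0,"x":0,"y":0,"z":0,"twist":0}]'| tr '\n' ' '
python3 -c "
from h import *
ytcp();both(tag='7')"
```

```text
clock: 5.05 position: [0.5144, -0.2657, 0.0238] eef_rot: [0.0, 0.081, 0.997, -0.0] force: [0.4, -0.2, -0.3] finger_gap: -0.0003 grip_force: 0.0 TCP y_s 140.3 x_s 14.1
6 yaw 9.3 topLen 0.239 | L y,z 116.6 34.4 R -180.2 48.5 tilt 0.0476 | plain end tri [ 421.1 -572.4   48.3] 1.6
clock: 5.82 position: [0.5137, -0.2697, 0.0238] eef_rot: [0.0, 0.081, 0.997, -0.0] force: [0.1, -0.5, 0.2] finger_gap: 0.0001 grip_force: 0.0 TCP y_s 136.3 x_s 14.1
7 yaw 9.4 topLen 0.238 | L y,z 113.1 35.0 R -182.7 48.4 tilt 0.0456 | plain end tri [ 419.3 -574.9   48.6] 1.1
```

```bash
python3 -m handwheel '[{"jaw":0,"x":0,"y":-0.5,"z":0,"twist":0},{"jaw":0,"x":0,"y":-0.4,"z":0,"twist":0},{"jaw":0,"x":0,"y":0,"z":0,"twist":0},{"jaw":0,"x":0,"y":0.5,"z":0,"twist":0},{"jaw":0,"x":0,"y":0,"z":0,"twist":0},{"jaw":0,"x":0,"y":0,"z":0,"twist":0},{"jaw":0,"x":0,"y":0,"z":0,"twist":0},{"jaw":0,"x":0,"y":0,"z":0,"twist":0}]'| tr '\n' ' '
python3 -c "
from h import *
ytcp();both(tag='8')"
```

```text
clock: 6.58 position: [0.5131, -0.2737, 0.0238] eef_rot: [0.0, 0.081, 0.997, -0.0] force: [-0.1, -0.9, 0.1] finger_gap: -0.0004 grip_force: 0.0 TCP y_s 132.3 x_s 14.1
8 yaw 9.9 topLen 0.239 | L y,z 112.6 34.4 R -186.7 48.6 tilt 0.0473 | plain end tri [ 416.6 -578.3   48.8] 1.0
```

```bash
python3 -m handwheel '[{"jaw":0,"x":0,"y":-0.5,"z":0,"twist":0},{"jaw":0,"x":0,"y":-0.4,"z":0,"twist":0},{"jaw":0,"x":0,"y":0,"z":0,"twist":0},{"jaw":0,"x":0,"y":0.5,"z":0,"twist":0},{"jaw":0,"x":0,"y":0,"z":0,"twist":0},{"jaw":0,"x":0,"y":0,"z":0,"twist":0},{"jaw":0,"x":0,"y":0,"z":0,"twist":0},{"jaw":0,"x":0,"y":0,"z":0,"twist":0}]'| tr '\n' ' '
python3 -c "
from h import *
ytcp();both(tag='9')"
```

```text
clock: 7.35 position: [0.5124, -0.2776, 0.0238] eef_rot: [0.0, 0.081, 0.997, -0.0] force: [-0.7, 0.1, -0.6] finger_gap: -0.0002 grip_force: 0.0 TCP y_s 128.3 x_s 14.1
9 yaw 10.0 topLen 0.236 | L y,z 105.7 35.8 R -191.0 47.1 tilt 0.038 | plain end tri [ 415.4 -582.    47. ] 1.1
```

```bash
python3 -m handwheel '[{"jaw":0,"x":0,"y":0,"z":0,"twist":0},{"jaw":0,"x":0,"y":0,"z":0,"twist":0},{"jaw":0,"x":0,"y":0,"z":0,"twist":0},{"jaw":0,"x":0,"y":0,"z":0,"twist":0},{"jaw":0,"x":0,"y":0,"z":0,"twist":0}]'| tr '\n' ' '
python3 -c "
from h import *
both(tag='10')"
python3 -m handwheel '[{"jaw":0,"x":0,"y":-0.5,"z":0,"twist":0},{"jaw":0,"x":0,"y":-0.3,"z":0,"twist":0},{"jaw":0,"x":0,"y":0,"z":0,"twist":0},{"jaw":0,"x":0,"y":0.5,"z":0,"twist":0},{"jaw":0,"x":0,"y":0,"z":0,"twist":0},{"jaw":0,"x":0,"y":0,"z":0,"twist":0},{"jaw":0,"x":0,"y":0,"z":0,"twist":0},{"jaw":0,"x":0,"y":0,"z":0,"twist":0}]'| tr '\n' ' '
python3 -c "
from h import *
ytcp();both(tag='11')"
```

```text
clock: 7.87 position: [0.5124, -0.2777, 0.0238] eef_rot: [-0.0, 0.081, 0.997, -0.0] force: [0.8, -0.1, 0.2] finger_gap: 0.0003 grip_force: 0.0 10 yaw 10.0 topLen 0.235 | L y,z 105.2 36.2 R -191.1 47.3 tilt 0.0373 | plain end tri [ 415.2 -582.    47. ] 1.3
clock: 8.63 position: [0.5119, -0.2806, 0.0238] eef_rot: [0.0, 0.081, 0.997, -0.0] force: [-0.2, 0.2, -0.1] finger_gap: 0.0001 grip_force: 0.0 TCP y_s 125.2 x_s 14.1
11 yaw 10.4 topLen 0.235 | L y,z 102.6 40.3 R -194.7 38.7 tilt -0.0054 | plain end tri [ 414.2 -585.2   37.9] 0.3
```

```bash
python3 -m handwheel '[{"jaw":0,"x":0,"y":-0.4,"z":0,"twist":0},{"jaw":0,"x":0,"y":-0.2,"z":0,"twist":0},{"jaw":0,"x":0,"y":-0.15,"z":0,"twist":0},{"jaw":0,"x":0,"y":0,"z":0,"twist":0},{"jaw":0,"x":0,"y":0.5,"z":0,"twist":0},{"jaw":0,"x":0,"y":1,"z":0,"twist":0},{"jaw":0,"x":0,"y":2,"z":0,"twist":0},{"jaw":0,"x":0,"y":0,"z":0,"twist":0}]'| tr '\n' ' '
python3 -m handwheel '[{"jaw":0,"x":0,"y":0,"z":-4,"twist":0},{"jaw":0,"x":0,"y":0,"z":-4,"twist":0},{"jaw":0,"x":2,"y":2.5,"z":-2.5,"twist":0},{"jaw":0,"x":2,"y":2.5,"z":-2.5,"twist":0},{"jaw":5.5,"x":2,"y":2.5,"z":-2.5,"twist":0},{"jaw":5.5,"x":2,"y":2.5,"z":-2.5,"twist":0},{"jaw":5.5,"x":2,"y":2.5,"z":-2,"twist":0},{"jaw":5.5,"x":0,"y":0,"z":0,"twist":0}]'| tr '\n' ' '
python3 -c "
from h import *
ytcp();both(tag='12');to((.37,0,.25),(.37,.2,.25),(.4197,.2515,.20))
from h import *
t=cv2.imread('pics/t_12.png');s=cv2.imread('pics/s_12.png')
W=np.zeros((600,800,3),np.uint8);W[:280,:480]=cv2.resize(t[175:245,350:470],None,fx=4,fy=4);W[290:590,:600]=cv2.resize(s[205:280,335:485],None,fx=4,fy=4);cv2.imwrite('pics/v12.png',W)"
```

```text
clock: 9.4 position: [0.5167, -0.2504, 0.0236] eef_rot: [-0.0, 0.08, 0.997, 0.0] force: [0.2, 0.2, 0.4] finger_gap: -0.0002 grip_force: 0.0 clock: 10.07 position: [0.4371, -0.1107, 0.2279] eef_rot: [0.003, 0.08, 0.997, -0.001] force: [-0.2, 0.0, 1.8] finger_gap: 0.0482 grip_force: 0.0 TCP y_s 280.9 x_s -87.0
12 yaw 10.5 topLen 0.296 | L y,z 104.3 39.3 R -198.8 39.5 tilt 0.0008 | plain end tri [ 413.  -587.8   37.6] 1.9
t 10.17 p [ 0.438  -0.1132  0.2247] F [-0.  -0.2 -0.1] gap 0.0552 grip 0.0 ytool deg 9.2 z [ 0.002 -0.001 -1.   ]
 -> (0.37, 0, 0.25) cm [ 8.51 10.09 -2.56] norm 13.45 rows 4
 -> (0.37, 0.2, 0.25) cm [ 3.2  19.74 -0.02] norm 20.0 rows 5
 -> (0.4197, 0.2515, 0.2) cm [-4.07  5.88  5.01] norm 8.73 rows 3
```

View pics/v12.png

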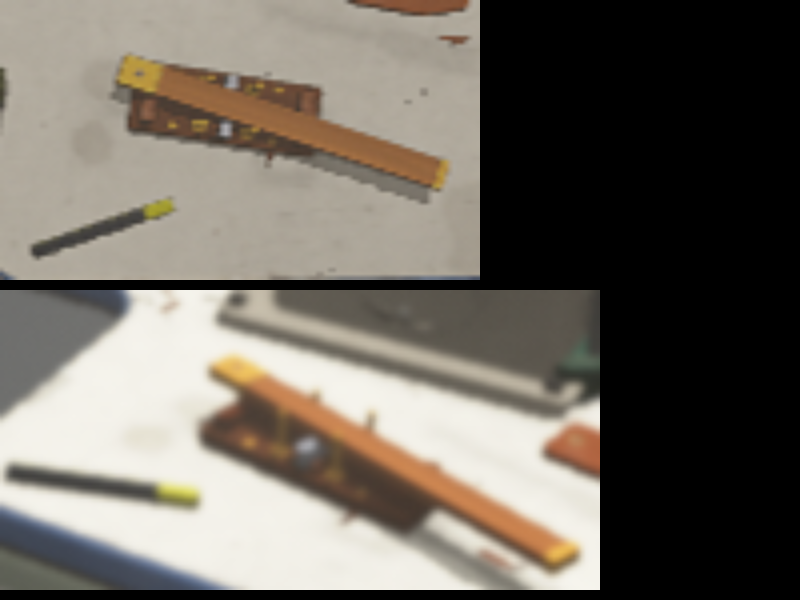

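```bash
python3 -m handwheel '[{"jaw":5.5,"x":2.2,"y":2.5,"z":-0.6,"twist":0},{"jaw":5.5,"x":2.2,"y":2.5,"z":-0.6,"twist":0},{"jaw":5.5,"x":2.1,"y":2.5,"z":-0.6,"twist":0},{"jaw":5.5,"x":2,"y":2.6,"z":-0.6,"twist":0},{"jaw":5.5,"x":0.6,"y":4,"z":0,"twist":0},{"jaw":5.5,"x":0.6,"y":4,"z":0,"twist":0},{"jaw":5.5,"x":0.6,"y":4,"z":0,"twist":0},{"jaw":5.5,"x":0.6,"y":4,"z":0,"twist":0}]'| tr '\n' ' '
python3 -m handwheel '[{"jaw":5.5,"x":0.6,"y":4,"z":0,"twist":0},{"jaw":5.5,"x":-1.5,"y":2.2,"z":0.5,"twist":0},{"jaw":5.5,"x":-1.5,"y":2.2,"z":0.5,"twist":0},{"jaw":5.5,"x":-1.5,"y":2,"z":0.5,"twist":0},{"jaw":5.5,"x":0,"y":0,"z":0,"twist":0},{"jaw":5.5,"x":0,"y":0,"z":0,"twist":0}]'| tr '\n' ' '
python3 -c "
from h import *
to((.4197,.2515,.20),(.4197,.2515,.1))"
```

```text
clock: 10.83 position: [0.3725, 0.1628, 0.247] eef_rot: [-0.0, 0.082, 0.997, -0.0] force: [1.3, -0.3, 0.7] finger_gap: 0.0549 grip_force: 0.0 clock: 11.33 position: [0.4283, 0.2576, 0.2306] eef_rot: [-0.002, 0.081, 0.997, -0.001] force: [-0.8, 0.1, -0.3] finger_gap: 0.0551 grip_force: 0.0 t 11.33 p [0.4283 0.2576 0.2306] F [-0.8  0.1 -0.3] gap 0.0551 grip 0.0 ytool deg 9.29 z [-0.003 -0.002 -1.   ]
 -> (0.4197, 0.2515, 0.2) cm [ 0.74 -0.73  3.07] norm 3.24 rows 1
 -> (0.4197, 0.2515, 0.1) cm [-0.03  0.02 10.  ] norm 10.0 rows 3
```

```bash
python3 -m handwheel '[{"jaw":5.5,"x":0.74,"y":-0.73,"z":3.0,"twist":0},{"jaw":5.5,"x":0,"y":0,"z":0,"twist":0},{"jaw":5.5,"x":0,"y":0,"z":3.3,"twist":0},{"jaw":5.5,"x":0,"y":0,"z":3.3,"twist":0},{"jaw":5.5,"x":0,"y":0,"z":3.3,"twist":0},{"jaw":5.5,"x":0,"y":0,"z":0,"twist":0},{"jaw":5.5,"x":0,"y":0,"z":0,"twist":0}]'| tr '\n' ' '
python3 -c "
from h import *
to((.4197,.2515,.1))
t=cam('top');s=cam('scene');cv2.imwrite('pics/s13.png',s);cv2.imwrite('pics/t13.png',t)
print(proj('scene',[.42,.2515,.1]),proj('top',[.42,.2515,.1]))"
```

```text
clock: 11.92 position: [0.4192, 0.2511, 0.1041] eef_rot: [-0.001, 0.081, 0.997, -0.001] force: [0.4, 0.1, 1.3] finger_gap: 0.0548 grip_force: 0.0 t 11.92 p [0.4192 0.2511 0.1041] F [0.4 0.1 1.3] gap 0.0548 grip 0.0 ytool deg 9.33 z [-0.002 -0.001 -1.   ]
 -> (0.4197, 0.2515, 0.1) cm [-0.04  0.04  0.41] norm 0.42 rows 1
[[224.26867501 173.16538896]] [[219.32148194 218.61545143]]
```

```bash
python3 -m handwheel '[{"jaw":5.5,"x":-0.04,"y":0.04,"z":0.6,"twist":0},{"jaw":5.5,"x":0,"y":0,"z":0,"twist":0},{"jaw":1,"x":0,"y":0,"z":0,"twist":0},{"jaw":1,"x":0,"y":0,"z":0,"twist":0},{"jaw":1,"x":0,"y":0,"z":0,"twist":0},{"jaw":1,"x":0,"y":0,"z":0,"twist":0},{"jaw":1,"x":0,"y":0,"z":0,"twist":0}]'| tr '\n' ' '
python3 -m handwheel '[{"jaw":1,"x":0,"y":0,"z":-1,"twist":0},{"jaw":1,"x":0,"y":0,"z":-2,"twist":0},{"jaw":1,"x":0,"y":0,"z":-2,"twist":0},{"jaw":1,"x":0,"y":0,"z":-2,"twist":0},{"jaw":1,"x":0,"y":0,"z":-2,"twist":0},{"jaw":1,"x":0,"y":0,"z":-2,"twist":0},{"jaw":1,"x":0,"y":0,"z":0,"twist":0},{"jaw":1,"x":0,"y":0,"z":0,"twist":0}]'| tr '\n' ' '
python3 -c "
from h import *
to((.37,.2,.22),(.35,.0,.22),(.43,-.25,.22))
print(ctrl.get_obs()['joints'].round(2))
t=cam('top');cv2.imwrite('pics/t14.png',t)"
```

```text
clock: 12.6 position: [0.42, 0.252, 0.0983] eef_rot: [0.0, 0.081, 0.997, 0.0] force: [-0.6, -0.5, 5.9] finger_gap: 0.0236 grip_force: 58.6 clock: 13.27 position: [0.4199, 0.252, 0.2088] eef_rot: [0.001, 0.081, 0.997, 0.0] force: [-0.8, 0.2, -0.8] finger_gap: 0.0237 grip_force: 58.8 t 13.27 p [0.4199 0.252  0.2088] F [-0.8  0.2 -0.8] gap 0.0237 grip 58.8 ytool deg 9.3 z [ 0.002  0.001 -1.   ]
 -> (0.37, 0.2, 0.22) cm [ 4.08 -5.93 -1.13] norm 7.29 rows 2
 -> (0.35, 0.0, 0.22) cm [-1.260e+00 -2.006e+01 -2.000e-02] norm 20.1 rows 5
 -> (0.43, -0.25, 0.22) cm [-1.194e+01 -2.338e+01 -1.000e-02] norm 26.25 rows 7
[ 0.47  0.19  1.72 -0.    1.24 -0.94]
```

```bash
python3 -m handwheel '[{"jaw":1,"x":2.04,"y":-2.97,"z":-0.5,"twist":0},{"jaw":1,"x":2.04,"y":-2.96,"z":-0.5,"twist":0},{"jaw":1,"x":-0.25,"y":-4,"z":0,"twist":0},{"jaw":1,"x":-0.25,"y":-4,"z":0,"twist":0},{"jaw":1,"x":-0.25,"y":-4,"z":0,"twist":0},{"jaw":1,"x":-0.25,"y":-4,"z":0,"twist":0},{"jaw":1,"x":-0.25,"y":-4,"z":0,"twist":0},{"jaw":1,"x":-0.6,"y":-2,"z":0,"twist":0}]'| tr '\n' ' '
python3 -m handwheel '[{"jaw":1,"x":-1.7,"y":-3.3,"z":0,"twist":0},{"jaw":1,"x":-1.7,"y":-3.3,"z":0,"twist":0},{"jaw":1,"x":-1.7,"y":-3.3,"z":0,"twist":0},{"jaw":1,"x":-1.7,"y":-3.3,"z":0,"twist":0},{"jaw":1,"x":-1.7,"y":-3.3,"z":0,"twist":0},{"jaw":1,"x":-1.7,"y":-3.3,"z":0,"twist":0},{"jaw":1,"x":0,"y":0,"z":0,"twist":0},{"jaw":1,"x":0,"y":0,"z":0,"twist":0}]'| tr '\n' ' '
python3 -c "
from h import *
t=cv2.imread('pics/t_12.png'); a,b=axisfit(barmask(t,(350,175,470,235))); W=plane('top',[a,b],.042)[:,:2]; print('bar ends',W)
S=plane('top',[[407.7,193],[406,208.5]],.03)[:,:2]
M=np.c_[W[1]-W[0],-(S[1]-S[0])]; k=np.linalg.solve(M,S[0]-W[0]); P=W[0]+k[0]*(W[1]-W[0]); print('target top',P,k)
r=np.array([*P,.042])-E0; print('xs,ys',r@xs*1000,r@ys*1000,'scene px',proj('scene',[*P,.042]))
to((P[0],P[1],.165))
s=cam('scene');cv2.imwrite('pics/s15.png',s);cv2.imwrite('pics/t15.png',cam('top'))
p=ctrl.get_obs()['position']; print('tip exp',proj('scene',p-[0,0,.088]),proj('scene',p))
cv2.imwrite('pics/v15.png',cv2.resize(s[80:300,300:500],None,fx=2.7,fy=2.7))"
```

```text
clock: 13.98 position: [0.3511, -0.0229, 0.2171] eef_rot: [-0.001, 0.082, 0.997, -0.0] force: [-0.1, -0.2, -0.6] finger_gap: 0.0239 grip_force: 59.0 clock: 14.65 position: [0.4208, -0.2329, 0.2161] eef_rot: [-0.001, 0.082, 0.997, 0.001] force: [0.2, 0.6, -1.0] finger_gap: 0.0234 grip_force: 59.0 bar ends [[ 0.51240543 -0.30654821]
 [ 0.4122646  -0.58539687]]
target top [ 0.4781016  -0.40206946] [0.34255589 0.51598937]
xs,ys 0.11139017604920187 -0.05229964248640484 scene px [[416.48076252 237.06714215]]
t 14.65 p [ 0.4208 -0.2329  0.2161] F [ 0.2  0.6 -1. ] gap 0.0234 grip 59.0 ytool deg 9.43 z [-0.003  0.002 -1.   ]
 -> (np.float64(0.47810159763001525), np.float64(-0.40206945822015083), 0.165) cm [ -8.44 -15.76   5.07] norm 18.58 rows 5
tip exp [[351.62527025 201.038067  ]] [[352.07235782 171.28639211]]
```

View pics/v15.png

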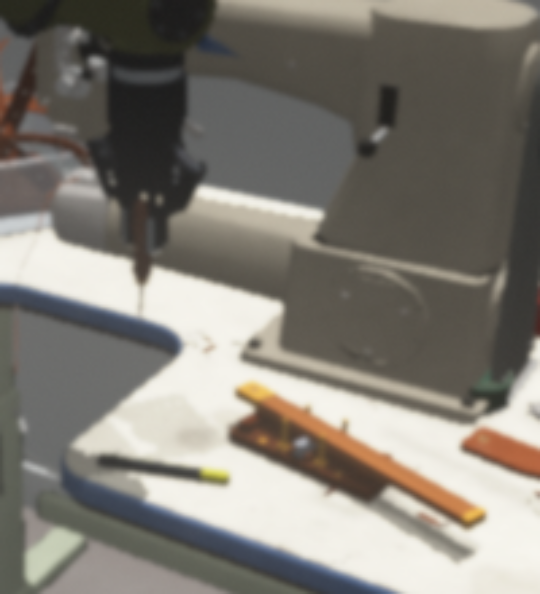

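```bash
python3 -m handwheel '[{"jaw":1,"x":-1.7,"y":-3.15,"z":0.6,"twist":0},{"jaw":1,"x":-1.7,"y":-3.15,"z":0.6,"twist":0},{"jaw":1,"x":-1.7,"y":-3.15,"z":1,"twist":0},{"jaw":1,"x":-1.7,"y":-3.15,"z":1.2,"twist":0},{"jaw":1,"x":-1.64,"y":-3.15,"z":1.6,"twist":0},{"jaw":1,"x":0,"y":0,"z":0,"twist":0},{"jaw":1,"x":0,"y":0,"z":0,"twist":0},{"jaw":1,"x":0,"y":0,"z":0,"twist":0}]'| tr '\n' ' '
python3 -c "
from h import *
to((.4781,-.4021,.165))
s=cam('scene');cv2.imwrite('pics/s16.png',s);cv2.imwrite('pics/t16.png',cam('top'))
p=ctrl.get_obs()['position']; print('tip exp',proj('scene',p-[0,0,.088]),proj('scene',p), 'target',proj('scene',[.4781,-.4021,.042]))
print(proj('scene',[p-[0,0,.088]+.01*np.append(ys[:2],0),p-[0,0,.088]+.01*xs])-proj('scene',p-[0,0,.088]))
cv2.imwrite('pics/v16.png',cv2.resize(s[175:255,370:450],None,fx=7,fy=7,interpolation=cv2.INTER_CUBIC))
g=cv2.cvtColor(s,cv2.COLOR_BGR2GRAY); print(g[200:238:2,405:430])"
```

```text
clock: 15.42 position: [0.4793, -0.3998, 0.1681] eef_rot: [-0.0, 0.081, 0.997, 0.0] force: [-0.6, 0.6, -0.4] finger_gap: 0.0234 grip_force: 59.1 t 15.42 p [ 0.4793 -0.3998  0.1681] F [-0.6  0.6 -0.4] gap 0.0234 grip 59.1 ytool deg 9.24 z [-0.  0. -1.]
 -> (0.4781, -0.4021, 0.165) cm [ 0.08 -0.25  0.31] norm 0.4 rows 1
tip exp [[416.98092676 223.98135195]] [[419.4356937  194.36882444]] target [[416.49103509 237.07058505]]
[[-3.17651942 -1.23154931]
 [ 2.07695677 -1.36646635]]
[[ 99  89  89  88  88  89  87  88  87  84  75  65  59  58  58  59  65  77
   87  88  86  87  86  86  87]
 [ 92  90  90  89  90  89  88  89  88  85  76  65  60  60  58  60  63  73
   82  86  87  87  87  86  87]
 [ 91  90  89  91  90  90  90  89  89  88  81  71  63  60  61  66  77  86
   87  87  87  88  87  87  87]
 [ 89  89  90  90  90  90  90  90  90  93  95  90  78  70  70  76  85  88
   88  86  87  86  87  88  87]
 [101  94  92  92  90  91  90  90  91  91  91  90  87  86  85  87  88  87
   88  85  84  81  82  84  87]
 [154 143 134 124 113 107 102  98  95  92  91  93  94  91  90  89  88  88
   89  89  86  83  81
[... 675 characters left out ...]
41 241 240 239 239 237 235 231 226 218
  206 191 183 175 157 137 124]
 [235 239 242 243 243 243 243 243 242 242 242 242 242 242 241 241 240 240
  239 239 238 236 231 227 219]
 [168 191 213 227 234 239 241 240 239 238 240 241 242 242 243 243 243 243
  243 243 242 242 241 240 239]
 [130 131 136 148 165 188 206 207 195 196 222 237 242 242 243 243 243 243
  243 243 243 243 243 242 242]
 [138 139 136 134 130 131 133 132 128 151 196 228 237 240 242 242 242 242
  242 242 241 241 241 241 242]
 [117 128 132 136 134 131 127 126 126 131 145 164 186 208 223 230 233 232
  231 229 227 222 218 220 227]
 [ 90  92  89  97 107 115 121 125 126 126 127 127 128 135 146 165 185 202
  212 216 210 186 157 167 201]]
```

View pics/v16.png

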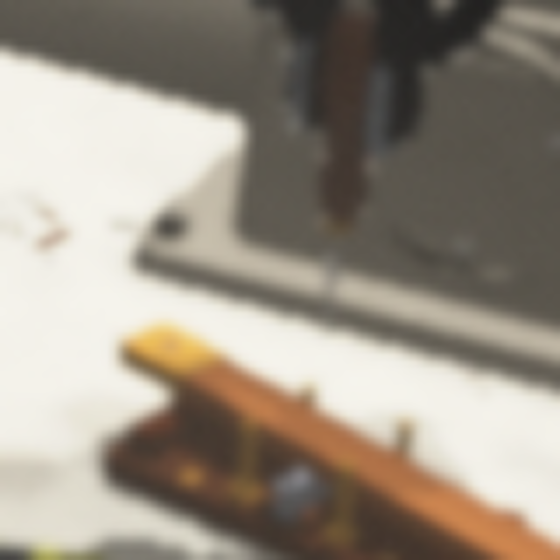

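```bash
python3 -c "
from h import *
a=cv2.imread('pics/s15.png').astype(int).sum(2);b=cv2.imread('pics/s16.png').astype(int).sum(2)
print('cols 408..426')
for r in range(190,229,1): print(r,(b-a)[r,408:427])"
```

```text
cols 408..426
190 [  -5    6   11   -2  -22  -59 -101 -116 -110  -96  -94  -89  -89  -82
  -60  -43  -43  -79 -123]
191 [  -4   -2    9   14    1  -55  -96 -113 -104  -94  -88  -90  -91  -83
  -53  -31  -41  -79 -119]
192 [   0    2   13   30   22  -34  -77  -93  -91  -90  -89  -88  -90  -86
  -58  -33  -46  -82 -117]
193 [  -5    0   13   32   24  -14  -35  -46  -66  -84  -88  -89  -93  -81
  -57  -35  -53  -88 -115]
194 [ -1  -1   1  14   9  -1  -8 -11 -43 -75 -89 -86 -92 -79 -58 -32 -45 -80
 -95]
195 [  1  -3  -3   3  -1  -2   1  -1 -33 -69 -85 -87 -87 -80 -50 -30 -34 -54
 -59]
196 [ -1  -5  -6  -7  -2  -2   7   9 -19 -64 -82 -87 -83 -71 -41 -17 -15 -21
 -23]
197 [ -3  -2  -3  -5  -6  -2   4  12 -15 -55 -84 -86 -82 -60 -20   7   1  -7
  -9]
198 [ -2  -5  -2  -8  -6  -6  -7  -8 -38 -71 -83 -88 -81 -53   1  27   9   1
  -7]
199 [ -2  -1  -5  -4   0  -5 -10 -30 -63 -80 -91 -85 -85 -56  -7  14  10  -4
  -2]
200 [ -4  -1  -1  -8  -1  -8 -13 -42 -71 -87 -87 -90 -89 -65 -34  -1   5  -5
  -5]
201 [ -1  -3  -4  -6  -5  -4 -18 -42 -73 -87 -89 -90 -85 -75 -43 -14  -6  -3
  -4]
202 [ -3  -5  
[... 1386 characters left out ...]
 -7  -2   6  10   1  -3  -2  -3  -5  -4  -3  -2
  -1]
220 [ -3  -3  -1  -2  -2  -8  -7 -12  -4   8   2  -3  -5  -1  -4   0  -4  -2
  -3]
221 [ -2   0  -4   0  -1  -4 -10 -29 -28 -16  -2  -1  -6  -9  -7  -7  -2  -8
  -6]
222 [  0   0   0   0  -1  -2  -8 -30 -36 -21  -2  -5  -1  -2  -2  -1   0  -7
  -3]
223 [ -3   0  -1   0   0  -1  -6 -11 -16  -8  -3  -2   0  -3  -1  -1  -1  -7
  -3]
224 [ 0  0  0 -1 -2 -2 -1 -3 -3 -1 -2  0 -1 -2 -4 -1 -1 -5 -2]
225 [ 0 -1  0  0  0  0 -1 -1 -1 -2  0  0 -1  1 -2  0 -2 -2 -4]
226 [-1  0 -1  0  0 -2 -1 -1 -1 -2  0  0  0  0  0 -2  0  0 -2]
227 [-1 -1 -1  0 -1 -1  0  0  0  0  0  0  0  0 -1  0  0 -2 -2]
228 [-3 -3  0  0 -3 -3 -3 -1 -3  0 -3  0  0  1  1  0  1 -2  0]
```

```bash
python3 -c "
from h import *
p=np.array([.4793,-.3998,.1681]); r=p-E0; print('TCP xs ys',r@xs*1000,r@ys*1000)
print('tip ys,z',vert([[415.85,223.7]],lat=r@xs),'mid blade',vert([[416.75,215]],lat=r@xs),'handle',vert([[418.35,202]],lat=r@xs))
print('steel end proj z=.03,.022,.014',proj('scene',[E0-.028*xs+[0,0,d] for d in(0,-.008,-.016)]))
s=cv2.imread('pics/s16.png'); print('grey/sat'); h=cv2.cvtColor(s,cv2.COLOR_BGR2HSV)
print(h[238:252,404:420,1]);print(h[238:252,404:420,2])"
```

```text
TCP xs ys 0.9311000000000175 2.3794000000000386
tip ys,z [[ 5.74138836 80.86087579]] mid blade [[  5.17046589 107.5121714 ]] handle [[  3.57820146 146.68583914]]
steel end proj z=.03,.022,.014 [[410.27505085 244.96041693]
 [410.07742557 247.50543378]
 [409.88085958 250.03680907]]
grey/sat
[[106 113 111 106 104 110 117 126 137 143 147 149 150 150 150 149]
 [106 114 109  99  97  96 105 111 117 130 137 146 150 152 151 151]
 [110 114 110  96  85  92  94  94  92 102 117 133 144 148 152 153]
 [112 114 108  91  83  78  73  59  50  56  82 111 130 140 147 152]
 [115 118 110  95  76  56  39  20  13  18  40  78 104 120 133 143]
 [125 126 117 103  67  33  15   7   6   6  15  45  78  99 116 126]
 [134 134 132 118  77  30   7   5   4   5   5  24  49  80 107 121]
 [135 139 138 123  89  42  13   3   3   3  12  22  44  74 106 117]
 [126 133 129 114  82  43  14   6   6  17  29  44  62  88 108 115]
 [112 115 110  92  64  32  12  12  24  48  67  77  87  98 116 116]
 [ 97  96  93  79  55  29  13  19  44  76  98  96  97 109 115 118]
 [ 80  84  85  80  65  49  37  39  60  90  99 101 108 116 122 118]
 [ 67 
[... 367 characters left out ...]
 100  96  99 112 131 147 158]
 [ 95  97  88  78  74  78  86 100 116 116 101  92  93 102 115 127]
 [108 105  98  87  84  92 103 114 126 122 103  90  88  90  97 105]
 [118 118 116 104  96 101 109 112 116 108  94  86  84  86  93  97]
 [119 125 124 112 100  97  99  98  96  91  87  82  81  83  91  94]
 [107 115 111  98  90  89  88  87  88  88  87  82  78  81  90  93]
 [ 91  95  90  80  76  80  82  84  86  91  92  86  79  81  90  92]
 [ 79  80  77  71  69  71  76  79  82  91  94  85  79  82  89  91]
 [ 70  73  72  70  67  67  69  72  76  82  85  83  83  90  96  93]
 [ 69  69  69  67  66  65  67  69  72  76  80  85  95 104 104  99]
 [ 86  76  71  67  65  65  67  69  74  78  83  91  99 106 106 101]]
```

```bash
python3 -m handwheel '[{"jaw":1,"x":0.08,"y":-0.62,"z":0.5,"twist":0},{"jaw":1,"x":0,"y":0,"z":0.8,"twist":0},{"jaw":1,"x":0,"y":0,"z":0.9,"twist":0},{"jaw":1,"x":0,"y":0,"z":0.4,"twist":0},{"jaw":1,"x":0,"y":0,"z":0,"twist":0},{"jaw":1,"x":0,"y":0,"z":0,"twist":0}]'| tr '\n' ' '
python3 -c "
from h import *
to(); ytcp()
b0=cam('scene');cv2.imwrite('pics/s17.png',b0)
p=ctrl.get_obs()['position'];r=p-E0
print('tip exp (lean 3.4)',proj('scene',p+[0,0,-.088]+.0034*ys),'target',proj('scene',E0+[0,0,.012]))
a=cv2.imread('pics/s15.png').astype(int).sum(2);b=b0.astype(int).sum(2)
for q in range(220,242): print(q,(b-a)[q,408:426])
m=barmask(cv2.imread('pics/s15.png'),(335,190,500,300)); print('bar rows at cols',[(c,np.where(m[:,c])[0].min(),np.where(m[:,c])[0].max()) for c in(412,416,420)])
print('bar edge proj', proj('scene',[E0+[0,0,.012]+.013*xs,E0+[0,0,.012]-.013*xs,E0-.013*xs]))
"
```

```text
clock: 16.02 position: [0.4772, -0.4069, 0.1414] eef_rot: [-0.0, 0.081, 0.997, 0.0] force: [-0.1, -0.6, 0.5] finger_gap: 0.0234 grip_force: 59.1 t 16.02 p [ 0.4772 -0.4069  0.1414] F [-0.1 -0.6  0.5] gap 0.0234 grip 59.1 ytool deg 9.3 z [-0.001  0.001 -1.   ]
TCP y_s -5.0 x_s 0.0
tip exp (lean 3.4) [[417.34250915 233.48120825]] target [[416.44124589 237.07626261]]
220 [-3 -3 -4 -2 -3 -4 -4 -6 -6  3 16 34 30  2 -6 -3 -5 -4]
221 [  0   0  -3   0   0  -1  -3  -4  -5 -23 -33 -23  -7  -5  -6 -10  -1  -6]
222 [   0    0   -2    0   -2   -1    0   -3  -15  -50 -106 -114  -62  -21
   -8   -4   -3   -5]
223 [  -1    0   -3    0    0   -1   -1   -1  -12  -61 -147 -153  -79  -22
   -4    0    0   -4]
224 [   0   -1    0    0   -2    1   -1   -2  -10  -56 -142 -132  -54  -13
   -3   -2    1   -5]
225 [  -1    0   -3    0    0    0   -1   -3  -13  -60 -137 -102  -30   -4
   -2    0    0   -1]
226 [  -1    0   -1    0   -2   -2   -1   -3  -15  -66 -132  -85  -22   -3
    0    0    0    0]
227 [  -2   -1   -1   -1    0   -1    0   -3  -15  -64 -123  -72  -17   -2
   -1    0   -2   -1]
228 [  -7   -
[... 628 characters left out ...]
]
236 [-10 -13 -30 -45 -55 -61 -61 -61 -59 -53 -50 -44 -49 -54 -54 -52 -50 -57]
237 [-11 -15 -23 -41 -54 -57 -61 -69 -64 -63 -59 -57 -61 -70 -80 -80 -78 -83]
238 [-10 -13 -14 -24 -36 -52 -70 -89 -84 -68 -64 -62 -60 -68 -69 -76 -85 -80]
239 [-12 -12 -14 -17 -23 -41 -70 -96 -98 -82 -68 -66 -61 -57 -60 -61 -69 -70]
240 [-13 -12 -10  -9 -14 -27 -46 -66 -88 -79 -63 -61 -66 -63 -57 -60 -62 -60]
241 [-12 -18 -23 -16 -21 -27 -25 -33 -53 -56 -49 -54 -64 -59 -61 -60 -62 -61]
bar rows at cols [(412, np.int64(232), np.int64(238)), (416, np.int64(235), np.int64(240)), (420, np.int64(237), np.int64(243))]
bar edge proj [[419.11024551 235.23826448]
 [413.73743314 238.9382347 ]
 [413.42853506 242.76151482]]
```

```bash
python3 -m handwheel '[{"jaw":1,"x":0.05,"y":0.1,"z":0.3,"twist":0},{"jaw":1,"x":0,"y":0,"z":0.3,"twist":0},{"jaw":1,"x":0,"y":0,"z":0,"twist":0},{"jaw":1,"x":0,"y":0,"z":0,"twist":0}]'| tr '\n' ' '
python3 -m handwheel '[{"jaw":1,"x":0,"y":0,"z":0.1,"twist":0},{"jaw":1,"x":0,"y":0,"z":0,"twist":0},{"jaw":1,"x":0,"y":0,"z":0,"twist":0}]'| tr '\n' ' '
python3 -m handwheel '[{"jaw":1,"x":0,"y":0,"z":0.1,"twist":0},{"jaw":1,"x":0,"y":0,"z":0,"twist":0},{"jaw":1,"x":0,"y":0,"z":0,"twist":0}]'| tr '\n' ' '
python3 -c "
from h import *
to(); ytcp()
b0=cam('scene');cv2.imwrite('pics/s18.png',b0);p=ctrl.get_obs()['position']
print('tip exp',proj('scene',p+[0,0,-.088]+.0034*ys),'target',proj('scene',E0+[0,0,.012]))
cv2.imwrite('pics/v18.png',cv2.resize(b0[200:265,370:460],None,fx=7,fy=7,interpolation=cv2.INTER_CUBIC))"
```

```text
clock: 16.4 position: [0.4769, -0.4059, 0.1356] eef_rot: [-0.0, 0.081, 0.997, 0.0] force: [-0.1, 0.1, -0.7] finger_gap: 0.0231 grip_force: 59.1 clock: 16.65 position: [0.477, -0.406, 0.1348] eef_rot: [0.0, 0.081, 0.997, -0.0] force: [-0.2, -0.5, -0.4] finger_gap: 0.0231 grip_force: 59.1 clock: 16.9 position: [0.477, -0.406, 0.1337] eef_rot: [-0.0, 0.081, 0.997, 0.0] force: [0.7, -0.3, -0.1] finger_gap: 0.0232 grip_force: 59.1 t 16.9 p [ 0.477  -0.406   0.1337] F [ 0.7 -0.3 -0.1] gap 0.0232 grip 59.1 ytool deg 9.3 z [-0.  0. -1.]
TCP y_s -4.1 x_s -0.4
tip exp [[416.69038369 235.99675091]] target [[416.44124589 237.07626261]]
```

View pics/v18.png

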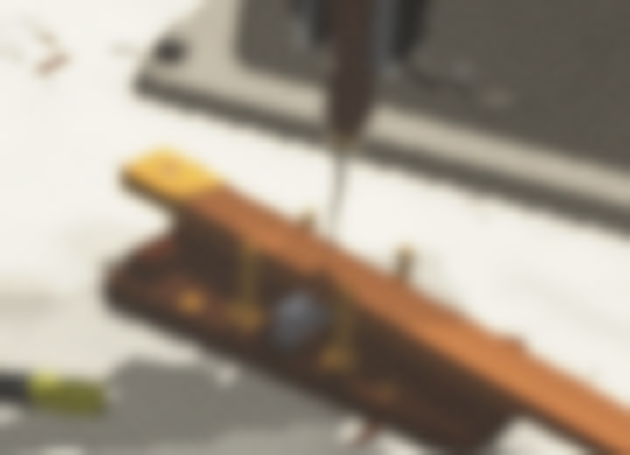

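```bash
python3 -m handwheel '[{"jaw":1,"x":0,"y":0,"z":0.1,"twist":0},{"jaw":1,"x":0,"y":0,"z":0.05,"twist":0},{"jaw":1,"x":0,"y":0,"z":0,"twist":0}]'| tr '\n' ' '
python3 -m handwheel '[{"jaw":1,"x":0,"y":0,"z":0.1,"twist":0},{"jaw":1,"x":0,"y":0,"z":0,"twist":0},{"jaw":1,"x":0,"y":0,"z":0,"twist":0}]'| tr '\n' ' '
```

```text
clock: 17.2 position: [0.4769, -0.4059, 0.1321] eef_rot: [-0.0, 0.081, 0.997, 0.0] force: [-0.2, 0.3, -0.3] finger_gap: 0.0236 grip_force: 59.1 clock: 17.45 position: [0.477, -0.406, 0.1312] eef_rot: [-0.0, 0.081, 0.997, 0.0] force: [0.2, -0.3, -0.9] finger_gap: 0.0234 grip_force: 59.1
```

```bash
python3 -m handwheel '[{"jaw":1,"x":0,"y":0,"z":0.05,"twist":0},{"jaw":1,"x":0,"y":0,"z":0,"twist":0},{"jaw":1,"x":0,"y":0,"z":0,"twist":0}]'| tr '\n' ' '
```

```text
clock: 17.7 position: [0.477, -0.406, 0.1308] eef_rot: [-0.0, 0.081, 0.997, 0.0] force: [0.4, -0.1, -0.9] finger_gap: 0.0233 grip_force: 59.1
```

```bash
python3 -m handwheel '[{"jaw":1,"x":0,"y":0,"z":0.05,"twist":0},{"jaw":1,"x":0,"y":0,"z":0,"twist":0},{"jaw":1,"x":0,"y":0,"z":0,"twist":0}]'| tr '\n' ' '
python3 -m handwheel '[{"jaw":1,"x":0,"y":0,"z":0.04,"twist":0},{"jaw":1,"x":0,"y":0,"z":0,"twist":0},{"jaw":1,"x":0,"y":0,"z":0,"twist":0}]'| tr '\n' ' '
python3 -c "
from h import *
to()"
```

```text
clock: 17.95 position: [0.477, -0.406, 0.1303] eef_rot: [-0.0, 0.081, 0.997, -0.0] force: [0.6, 0.3, -0.7] finger_gap: 0.0239 grip_force: 59.1 clock: 18.2 position: [0.477, -0.406, 0.1299] eef_rot: [0.0, 0.081, 0.997, 0.0] force: [-0.5, 0.5, -0.5] finger_gap: 0.0234 grip_force: 59.1 t 18.2 p [ 0.477  -0.406   0.1299] F [-0.5  0.5 -0.5] gap 0.0234 grip 59.1 ytool deg 9.3 z [ 0.  0. -1.]
```

```bash
python3 -m handwheel '[{"jaw":1,"x":0,"y":0,"z":0.05,"twist":0},{"jaw":1,"x":0,"y":0,"z":0,"twist":0},{"jaw":1,"x":0,"y":0,"z":0,"twist":0}]'| tr '\n' ' '
python3 -m handwheel '[{"jaw":1,"x":0,"y":0,"z":0.04,"twist":0},{"jaw":1,"x":0,"y":0,"z":0,"twist":0},{"jaw":1,"x":0,"y":0,"z":0,"twist":0}]'| tr '\n' ' '
```

```text
clock: 18.45 position: [0.477, -0.406, 0.1293] eef_rot: [-0.0, 0.081, 0.997, 0.0] force: [0.5, 0.5, 0.1] finger_gap: 0.0237 grip_force: 59.1 clock: 18.7 position: [0.4771, -0.4061, 0.1291] eef_rot: [0.0, 0.081, 0.997, -0.0] force: [-0.5, -0.6, 0.4] finger_gap: 0.0232 grip_force: 59.3
```

```bash
python3 -m handwheel '[{"jaw":1,"x":0,"y":0,"z":0.04,"twist":0},{"jaw":1,"x":0,"y":0,"z":0,"twist":0},{"jaw":1,"x":0,"y":0,"z":0,"twist":0}]'| tr '\n' ' '
```

```text
clock: 18.95 position: [0.4771, -0.4061, 0.1289] eef_rot: [0.0, 0.081, 0.997, -0.0] force: [-0.2, -0.6, 4.1] finger_gap: 0.0236 grip_force: 59.6
```

```bash
python3 -m handwheel '[{"jaw":1,"x":0,"y":0,"z":0.03,"twist":0},{"jaw":1,"x":0,"y":0,"z":0,"twist":0},{"jaw":1,"x":0,"y":0,"z":0,"twist":0}]'| tr '\n' ' '
python3 -c "
from h import *
to();both(tag='19')
s=cv2.imread('pics/s_19.png');tilt(s,'now');tilt('pics/s15.png','before')
a=cv2.imread('pics/s15.png').astype(int).sum(2);b=s.astype(int).sum(2)
for q in range(228,244): print(q,(b-a)[q,408:426])"
```

```text
clock: 19.2 position: [0.4772, -0.4062, 0.1288] eef_rot: [0.0, 0.081, 0.997, -0.0] force: [-1.0, 0.2, 5.3] finger_gap: 0.0233 grip_force: 59.8 t 19.2 p [ 0.4772 -0.4062  0.1288] F [-1.   0.2  5.3] gap 0.0233 grip 59.8 ytool deg 9.3 z [ 0.001 -0.001 -1.   ]
19 yaw 8.3 topLen 0.064 | L y,z 94.6 49.9 R -197.2 35.9 tilt -0.0478 | plain end tri [ 413.6 -587.4   34.8] 0.4
now L [389.5 222.1] R [476.8 273. ] slope px 0.5827 yz mm L [89.8 54.6] R [-179.5   10.5] tilt -0.1638 551
before L [389.6 222.9] R [477.4 272.1] slope px 0.5613 yz mm L [89.3 52.3] R [-180.5   13.5] tilt -0.1437 572
228 [  -9   -3    0    0   -2   -3   -4   -4  -25  -91 -138  -62  -15   -2
    0    1    0    0]
229 [ -20   -9   -8   -5   -5   -7   -8  -12  -37 -105 -124  -49  -13   -3
   -1   -1    0   -1]
230 [ -39  -30  -26  -22  -20  -17  -17  -27  -56 -124 -123  -42   -8   -1
   -1   -1   -1   -1]
231 [ -49  -51  -52  -47  -39  -27  -19  -35  -71 -125 -109  -36   -7   -1
   -1    0    0    0]
232 [ -51  -56  -56  -57  -49  -35  -29  -42  -81 -121  -83  -23   -5   -2
   -1   -1   -2   -1]
233 [ -42  -47  -53  -58  -53
[... 261 characters left out ...]
-72 -64 -56 -47 -48 -53 -56 -52 -50 -57]
237 [-16 -28 -41 -51 -64 -75 -84 -92 -89 -78 -64 -60 -64 -72 -79 -83 -83 -82]
238 [  -7  -15  -25  -34  -52  -76 -101 -122 -120 -101  -77  -67  -62  -63
  -69  -78  -86  -78]
239 [  -3  -11  -12  -19  -30  -57  -91 -121 -138 -123  -98  -80  -70  -62
  -59  -61  -63  -60]
240 [ -10  -10  -10  -17  -26  -36  -50  -76 -110 -122 -114 -102  -83  -67
  -60  -62  -62  -55]
241 [ -16  -26  -38  -56  -70  -62  -40  -35  -61  -84 -100  -99  -83  -64
  -62  -60  -61  -59]
242 [ -34  -70 -105 -134 -139 -109  -58  -23  -21  -39  -48  -57  -54  -53
  -55  -60  -56  -58]
243 [ -66 -132 -182 -190 -177 -130  -68  -26  -11  -20  -20  -22  -27  -30
  -43  -51  -54  -58]
```

```bash
python3 -m handwheel '[{"jaw":1,"x":0,"y":0,"z":-0.2,"twist":0},{"jaw":1,"x":0,"y":0,"z":-0.5,"twist":0},{"jaw":1,"x":0,"y":0,"z":-1,"twist":0},{"jaw":1,"x":0,"y":0,"z":-1,"twist":0},{"jaw":1,"x":0,"y":0,"z":0,"twist":0},{"jaw":1,"x":0,"y":0,"z":0,"twist":0},{"jaw":1,"x":0,"y":0,"z":0,"twist":0},{"jaw":1,"x":0,"y":0,"z":0,"twist":0}]'| tr '\n' ' '
python3 -c "
from h import *
to();both(tag='20')
s=cv2.imread('pics/s_20.png');tilt(s,'now');tilt('pics/s15.png','s15');tilt('pics/s16.png','s16');tilt('pics/s18.png','s18')
for f in('s15','s18','s_19','s_20'):
    m=barmask(cv2.imread(f'pics/{f}.png'),(335,190,500,300)); h=cv2.cvtColor(cv2.imread(f'pics/{f}.png'),cv2.COLOR_BGR2HSV); 
    y=(h[...,0]>19)&m; L=comp(y&(np.arange(640)<420))[2];R=comp(y&(np.arange(640)>450))[2]; print(f,'yellow L',L.round(2),'R',R.round(2))"
```

```text
clock: 19.97 position: [0.4768, -0.4059, 0.1549] eef_rot: [-0.0, 0.081, 0.997, 0.0] force: [0.3, 1.2, -0.8] finger_gap: 0.0234 grip_force: 59.1 t 19.97 p [ 0.4768 -0.4059  0.1549] F [ 0.3  1.2 -0.8] gap 0.0234 grip 59.1 ytool deg 9.3 z [-0.001  0.    -1.   ]
20 yaw 8.2 topLen 0.064 | L y,z 104.3 41.7 R -190.8 28.0 tilt -0.0465 | plain end tri [ 541.2 -472.2  -90.3] 171.6
now L [389.5 222.2] R [476.9 272.8] slope px 0.5786 yz mm L [90.  54.1] R [-179.6   11. ] tilt -0.1599 565
s15 L [389.6 222.9] R [477.4 272.1] slope px 0.5613 yz mm L [89.3 52.3] R [-180.5   13.5] tilt -0.1437 572
s16 L [389.7 222.8] R [477.4 272.1] slope px 0.5625 yz mm L [89.1 52.6] R [-180.5   13.6] tilt -0.145 559
s18 L [389.8 222.7] R [477.4 272.1] slope px 0.5647 yz mm L [88.9 53.1] R [-180.4   13.5] tilt -0.1472 548
s15 yellow L [394.67 224.25] R [475.11 269.89]
s18 yellow L [396.31 224.46] R [475.38 269.88]
s_19 yellow L [391.78 222.78] R [475.   270.88]
s_20 yellow L [394.14 223.57] R [475.5 270.5]
```

```bash
python3 -m handwheel '[{"jaw":1,"x":0,"y":0,"z":-3,"twist":0},{"jaw":1,"x":2,"y":3.3,"z":-1,"twist":0},{"jaw":1,"x":2,"y":3.3,"z":-1,"twist":0},{"jaw":1,"x":2,"y":3.3,"z":0,"twist":0},{"jaw":1,"x":2,"y":3.3,"z":0,"twist":0},{"jaw":1,"x":2,"y":3.3,"z":0,"twist":0},{"jaw":1,"x":0,"y":0,"z":0,"twist":0},{"jaw":1,"x":0,"y":0,"z":0,"twist":0}]'| tr '\n' ' '
python3 -c "
from h import *
to();both(tag='21');both(cv2.imread('pics/t15.png'),cv2.imread('pics/s15.png'),'15')
for f in('s_12','s15','s_21'):
    im=cv2.imread(f'pics/{f}.png');tilt(im,f)
    m=barmask(im,(335,190,500,300)); h=cv2.cvtColor(im,cv2.COLOR_BGR2HSV); 
    y=(h[...,0]>19)&m; L=comp(y&(np.arange(640)<420))[2];R=comp(y&(np.arange(640)>450))[2]; print(f,'yellow L',L.round(2),'R',R.round(2))"
```

```text
clock: 20.73 position: [0.4048, -0.226, 0.2058] eef_rot: [0.0, 0.08, 0.997, -0.0] force: [0.8, -0.8, -0.3] finger_gap: 0.0235 grip_force: 59.2 t 20.73 p [ 0.4048 -0.226   0.2058] F [ 0.8 -0.8 -0.3] gap 0.0235 grip 59.2 ytool deg 9.2 z [ 0.001 -0.001 -1.   ]
21 yaw 10.8 topLen 0.296 | L y,z 105.9 40.1 R -198.4 37.6 tilt -0.0082 | plain end tri [ 412.2 -587.6   36. ] 1.0
15 yaw 10.9 topLen 0.296 | L y,z 105.5 38.4 R -199.2 40.0 tilt 0.0055 | plain end tri [ 412.5 -587.7   37.8] 2.3
s_12 L [389.6 222.9] R [477.4 272.1] slope px 0.5615 yz mm L [89.3 52.3] R [-180.4   13.5] tilt -0.1439 571
s_12 yellow L [394.67 224.25] R [475.11 269.89]
s15 L [389.6 222.9] R [477.4 272.1] slope px 0.5613 yz mm L [89.3 52.3] R [-180.5   13.5] tilt -0.1437 572
s15 yellow L [394.67 224.25] R [475.11 269.89]
s_21 L [389.4 222.4] R [476.9 272.8] slope px 0.5763 yz mm L [90.2 53.6] R [-179.7   11. ] tilt -0.1576 579
s_21 yellow L [394.31 223.96] R [475.14 270.71]
```

```bash
python3 -c "
from h import *
a=cv2.imread('pics/s_12.png').astype(int).sum(2);b=cv2.imread('pics/s_21.png').astype(int).sum(2)
print((b-a)[231:243,408:426])
a=cv2.imread('pics/t_12.png').astype(int).sum(2);b=cv2.imread('pics/t_21.png').astype(int).sum(2)
print(proj('top',E0+[0,0,.012])); print((b-a)[194:208,399:416])
to((.36,-.02,.22),(.37,.2,.22),(.4197,.2497,.20))"
```

```text
[[  3   0 -10 -14  -8   3   4   2   0   0   0   1   0   1   0   0   0   0]
 [  2   0  -3  -4   2   9   6   0  -2   0   0   0   0   0   0   0   0   1]
 [ -2   2   3   4   5   5   3   1   0   3   1   0   2   1   0   0   1   0]
 [ -6  -2  -3  -1   0   1   3   1   2  -1  -3   0   1   1   0   0   0   0]
 [ -5  -7  -4  -1  -4  -2   3   0  -1   0   1   1   0   2   0   0   0   0]
 [ -3  -8  -8  -4   0   1  -3  -3  -2   0   0   4   0   3  -1   0  -1   2]
 [ -3  -8 -11  -9  -5   0  -1  -1   1   1  -1   1  -3   3  -2   0  -3  -2]
 [  3  -2  -7  -8  -3   0  -5   1   0   2   1   0  -1  -2  -1  -3  -5  -7]
 [  1  -1  -5  -7   0  -3   3  -3   1   1  -1   1   0   0  -1  -3  -4  -3]
 [ -2   4   1   0  -2  -2   1  -1  -1   2   3   0   2  -1   0   2   1  -1]
 [ -2  -4   4   2   4   1   2   1   3  -1   2   1   1   1  -1  -2   1   0]
 [  1  -1   2   5  11  14   9  -2   3  -5   0  -1   3   4   2   3  -2   2]]
[[407.47264042 200.63038296]]
[[ -1   0   2  -5   2  -7  -3  -3   0  -2  -1   0  -2   4   1  -1   5]
 [  4  -2  -4  -2   0  -9 -10  -2   3   1  -1   1  -5  -9  -4   0  -1]
 [ -1  -5   1  -6   1   4  
[... 448 characters left out ...]
  -3   2  -3  -2  -1]
 [ -6  -5 -10 -14 -18 -14  -1  -4  -7   0  -4  -3  -2   4  -4  -2   2]
 [-12  -6 -10  -9  -7  -9  -1  -8  -3  -3   4  -6  -4   2  -4  -2   4]
 [ -4  -2   1  -9  -9  -7   0  -3  -8  -9  -6   0  -2  -6   2  -1   4]
 [-10  -4  -2  -9  -6  -7   2   6   4  -7  -9 -13  -6  -4  -3  -1  -1]
 [ -5   0  -6  -2  -4  -7   0   0   2   0 -12  -5   2   0  -2  -2  -5]]
t 20.83 p [ 0.4054 -0.2276  0.2055] F [-0.4 -0.2 -0.8] gap 0.0239 grip 59.2 ytool deg 9.3 z [ 0.001 -0.001 -1.   ]
 -> (0.36, -0.02, 0.22) cm [ 7.83 19.75 -1.46] norm 21.3 rows 6
 -> (0.37, 0.2, 0.22) cm [ 2.570e+00  2.187e+01 -1.000e-02] norm 22.02 rows 6
 -> (0.4197, 0.2497, 0.2) cm [-4.1   5.71  2.  ] norm 7.31 rows 2
```

```bash
python3 -m handwheel '[{"jaw":1,"x":1.3,"y":3.3,"z":-0.25,"twist":0},{"jaw":1,"x":1.3,"y":3.3,"z":-0.25,"twist":0},{"jaw":1,"x":1.3,"y":3.3,"z":-0.25,"twist":0},{"jaw":1,"x":1.3,"y":3.3,"z":-0.25,"twist":0},{"jaw":1,"x":1.3,"y":3.3,"z":-0.25,"twist":0},{"jaw":1,"x":1.3,"y":3.3,"z":-0.2,"twist":0},{"jaw":1,"x":0.43,"y":3.65,"z":0,"twist":0},{"jaw":1,"x":0.43,"y":3.65,"z":0,"twist":0}]'| tr '\n' ' '
python3 -m handwheel '[{"jaw":1,"x":0.43,"y":3.65,"z":0,"twist":0},{"jaw":1,"x":0.43,"y":3.65,"z":0,"twist":0},{"jaw":1,"x":0.43,"y":3.65,"z":0,"twist":0},{"jaw":1,"x":0.43,"y":3.65,"z":0,"twist":0},{"jaw":1,"x":-2,"y":2.8,"z":0.5,"twist":0},{"jaw":1,"x":-2,"y":2.8,"z":0.5,"twist":0},{"jaw":1,"x":0,"y":0,"z":0,"twist":0},{"jaw":1,"x":0,"y":0,"z":0,"twist":0}]'| tr '\n' ' '
python3 -c "
from h import *
to((.4197,.2497,.19),(.4197,.2497,.168))
s=cam('scene');cv2.imwrite('pics/s22.png',s);p=ctrl.get_obs()['position']
print('tip exp',proj('scene',p+[0,0,-.088]+.0034*ys),'hole',proj('scene',[.42,.2515,.066]))
cv2.imwrite('pics/v22.png',cv2.resize(s[130:230,170:280],None,fx=6,fy=6,interpolation=cv2.INTER_CUBIC)[:600])"
```

```text
clock: 21.5 position: [0.3637, 0.0555, 0.2202] eef_rot: [0.001, 0.082, 0.997, 0.0] force: [1.8, -0.5, -0.2] finger_gap: 0.0234 grip_force: 59.2 clock: 22.17 position: [0.4195, 0.2504, 0.2082] eef_rot: [-0.001, 0.081, 0.997, -0.001] force: [0.2, -1.3, -0.5] finger_gap: 0.0232 grip_force: 59.3 t 22.17 p [0.4195 0.2504 0.2082] F [ 0.2 -1.3 -0.5] gap 0.0232 grip 59.3 ytool deg 9.29 z [-0.003 -0.001 -1.   ]
 -> (0.4197, 0.2497, 0.19) cm [-0.04 -0.07  1.82] norm 1.82 rows 1
 -> (0.4197, 0.2497, 0.168) cm [-0.01  0.    2.2 ] norm 2.2 rows 1
tip exp [[223.15881087 167.21053131]] hole [[225.31322496 182.62840825]]
```

View pics/v22.png

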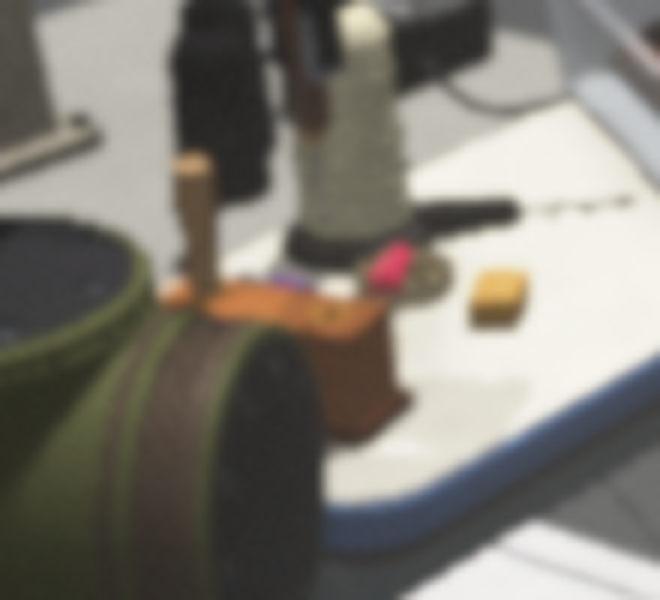

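```bash
python3 -c "
from h import *
print('hole scene@.066',plane('scene',[[224.0,181.5]],.066))
a=cv2.imread('pics/s_21.png').astype(int).sum(2);b=cv2.imread('pics/s22.png').astype(int).sum(2)
for q in range(143,184): print(q,(b-a)[q,213:233])
h=cv2.cvtColor(cv2.imread('pics/s22.png'),cv2.COLOR_BGR2HSV); print('V');print(h[176:188,214:236,2])"
```

```text
hole scene@.066 [[0.4242119 0.2616453 0.066    ]]
143 [   4   -1   -2   -5  -26  -81 -131 -142 -130 -120 -114  -84  -45  -22
  -11   -1   -3    1    0   -1]
144 [   0    0    1   -2  -21  -74 -121 -140 -140 -141 -125  -85  -40  -12
   -3   -2    1   -1   -1    0]
145 [   2    1   -1    2  -20  -70 -121 -142 -153 -156 -141  -95  -40  -12
   -4    2    4   -3    2   -3]
146 [   0    3    2    1  -15  -73 -129 -150 -157 -165 -145 -104  -52  -16
   -3   -4    0   -1   -3   -3]
147 [  -1    2   -2   -3  -18  -72 -124 -151 -158 -158 -145 -105  -50  -13
    0   -3   -4    0    0   -2]
148 [   1    2    2   -3  -14  -65 -120 -146 -152 -148 -143 -108  -56  -18
    1   -3    1   -2    2   -3]
149 [   3    4    3    3  -13  -57 -107 -137 -153 -152 -147 -107  -51  -16
   -3   -1   -2   -2    0   -2]
150 [  -2    4    2   -1   -7  -30  -85 -134 -149 -150 -139 -102  -44  -12
    3    1   -3   -1   -1   -2]
151 [   0    5   -1    0   -1  -18  -52 -101 -131 -133 -114  -74  -30   -5
   -2    1    0   -3   -1   -1]
152 [   0    0    0   -5   -1   -8  -31  -69  -92 -104  -83  -49  -17   -3
   -3   -3  
[... 2883 characters left out ...]
9 181 185 186 178 164 154 148
  141 133 121 115]
 [200 198 190 181 175 173 173 176 179 175 167 165 173 179 175 169 164 157
  146 132 121 129]
 [185 185 178 173 171 172 172 174 177 170 158 156 166 175 174 168 162 151
  133 114 116 148]
 [152 152 151 154 159 163 164 162 167 167 162 162 169 172 168 162 151 133
  111  96 112 162]
 [108 106 110 119 132 139 141 141 149 158 162 166 168 163 158 145 129 109
   92  87 111 164]
 [ 76  72  75  82  93 101 106 112 123 134 144 149 149 144 136 120 104  91
   84  85 108 158]
 [ 62  59  59  60  65  74  81  87  94 101 107 112 114 112 106  95  87  83
   82  85 105 150]
 [ 56  52  53  52  56  62  69  76  80  81  83  86  88  87  85  81  82  81
   82  84 101 146]]
```

```bash
python3 -m handwheel '[{"jaw":1,"x":0,"y":0,"z":1.5,"twist":0},{"jaw":1,"x":0,"y":0,"z":1.5,"twist":0},{"jaw":1,"x":0,"y":0,"z":1,"twist":0},{"jaw":1,"x":0,"y":0,"z":0.5,"twist":0},{"jaw":1,"x":0,"y":0,"z":0.5,"twist":0},{"jaw":1,"x":0,"y":0,"z":0.3,"twist":0},{"jaw":1,"x":0,"y":0,"z":0,"twist":0}]'| tr '\n' ' '
python3 -m handwheel '[{"jaw":1,"x":0,"y":0,"z":0.3,"twist":0},{"jaw":1,"x":0,"y":0,"z":0.3,"twist":0},{"jaw":1,"x":0,"y":0,"z":0,"twist":0}]'| tr '\n' ' '
```

```text
clock: 22.8 position: [0.4185, 0.2499, 0.1567] eef_rot: [0.0, 0.081, 0.997, 0.0] force: [0.1, -0.1, -0.6] finger_gap: 0.0235 grip_force: 59.3 clock: 23.05 position: [0.4183, 0.25, 0.1504] eef_rot: [-0.0, 0.081, 0.997, -0.0] force: [-0.7, 1.3, -0.3] finger_gap: 0.0232 grip_force: 59.3
```

```bash
python3 -m handwheel '[{"jaw":1,"x":-0.15,"y":0,"z":0.3,"twist":0},{"jaw":1,"x":0,"y":0,"z":0.4,"twist":0},{"jaw":1,"x":0,"y":0,"z":0.4,"twist":0},{"jaw":1,"x":0,"y":0,"z":0,"twist":0}]'| tr '\n' ' '
python3 -m handwheel '[{"jaw":1,"x":0,"y":0,"z":0.5,"twist":0},{"jaw":1,"x":0,"y":0,"z":0.5,"twist":0},{"jaw":1,"x":0,"y":0,"z":0.5,"twist":0},{"jaw":1,"x":0,"y":0,"z":0,"twist":0}]'| tr '\n' ' '
```

```text
clock: 23.38 position: [0.4196, 0.2497, 0.1388] eef_rot: [-0.001, 0.081, 0.997, -0.0] force: [-0.8, 1.1, -0.3] finger_gap: 0.0232 grip_force: 59.3 clock: 23.72 position: [0.4195, 0.2496, 0.1236] eef_rot: [-0.001, 0.081, 0.997, -0.0] force: [-0.2, 0.2, -0.4] finger_gap: 0.0232 grip_force: 59.3
```

```bash
python3 -m handwheel '[{"jaw":1,"x":0,"y":0,"z":0.6,"twist":0},{"jaw":1,"x":0,"y":0,"z":0.6,"twist":0},{"jaw":1,"x":0,"y":0,"z":0.6,"twist":0},{"jaw":1,"x":0,"y":0,"z":0.4,"twist":0},{"jaw":1,"x":0,"y":0,"z":0,"twist":0}]'| tr '\n' ' '
python3 -m handwheel '[{"jaw":1,"x":0,"y":0,"z":0.15,"twist":0},{"jaw":1,"x":0,"y":0,"z":0,"twist":0},{"jaw":1,"x":0,"y":0,"z":0,"twist":0}]'| tr '\n' ' '
```

```text
clock: 24.13 position: [0.4195, 0.2496, 0.1017] eef_rot: [-0.001, 0.081, 0.997, -0.0] force: [0.5, 0.2, -1.2] finger_gap: 0.0231 grip_force: 59.4 clock: 24.38 position: [0.42, 0.2499, 0.1014] eef_rot: [0.0, 0.081, 0.997, 0.0] force: [-0.7, -0.0, -0.0] finger_gap: 0.0238 grip_force: 59.3
```

```bash
python3 -m handwheel '[{"jaw":1,"x":0,"y":0,"z":0.15,"twist":0},{"jaw":1,"x":0,"y":0,"z":0,"twist":0},{"jaw":1,"x":0,"y":0,"z":0,"twist":0}]'| tr '\n' ' '
python3 -m handwheel '[{"jaw":3.5,"x":0,"y":0,"z":0,"twist":0},{"jaw":5.5,"x":0,"y":0,"z":0,"twist":0},{"jaw":5.5,"x":0,"y":0,"z":0,"twist":0},{"jaw":5.5,"x":0,"y":0,"z":0,"twist":0},{"jaw":5.5,"x":0,"y":0,"z":0,"twist":0},{"jaw":5.5,"x":0,"y":0,"z":0,"twist":0}]'| tr '\n' ' '
python3 -m handwheel '[{"jaw":5.5,"x":0,"y":0,"z":-1,"twist":0},{"jaw":5.5,"x":0,"y":0,"z":-2,"twist":0},{"jaw":5.5,"x":0,"y":0,"z":-3,"twist":0},{"jaw":5.5,"x":0,"y":0,"z":-3,"twist":0},{"jaw":5.5,"x":0,"y":0,"z":-3,"twist":0},{"jaw":5.5,"x":2,"y":-3,"z":-1,"twist":0},{"jaw":5.5,"x":2,"y":-3.3,"z":0,"twist":0},{"jaw":5.5,"x":0,"y":-4,"z":0,"twist":0}]'| tr '\n' ' '
python3 -m handwheel '[{"jaw":5.5,"x":0,"y":-4,"z":0,"twist":0},{"jaw":5.5,"x":0,"y":-4,"z":0,"twist":0},{"jaw":5.5,"x":0,"y":-4,"z":0,"twist":0},{"jaw":5.5,"x":0,"y":0,"z":0,"twist":0},{"jaw":5.5,"x":0,"y":0,"z":0,"twist":0},{"jaw":5.5,"x":0,"y":0,"z":0,"twist":0}]'| tr '\n' ' '
python3 -c "
from h import *
to();both(tag='23')
tilt('pics/s_23.png');t=cv2.imread('pics/t_23.png');s=cv2.imread('pics/s_23.png')
W=np.zeros((600,800,3),np.uint8);W[:280,:480]=cv2.resize(t[175:245,350:470],None,fx=4,fy=4);W[290:590,:480]=cv2.resize(s[205:280,335:455],None,fx=4,fy=4)
W[:176,490:790]=cv2.resize(t[200:244,180:255],None,fx=4,fy=4);W[200:440,490:790]=cv2.resize(s[150:210,190:265],None,fx=4,fy=4);cv2.imwrite('pics/v23.png',W)"
```

```text
clock: 24.63 position: [0.4199, 0.2498, 0.0998] eef_rot: [0.0, 0.081, 0.997, 0.0] force: [-0.2, 0.3, -0.5] finger_gap: 0.0235 grip_force: 59.3 clock: 25.13 position: [0.42, 0.2499, 0.0998] eef_rot: [0.0, 0.081, 0.997, 0.0] force: [0.2, -0.0, 0.9] finger_gap: 0.0549 grip_force: 0.0 clock: 25.8 position: [0.3615, 0.1547, 0.2308] eef_rot: [0.001, 0.08, 0.997, 0.0] force: [0.9, -1.6, 0.5] finger_gap: 0.0553 grip_force: 0.0 clock: 26.3 position: [0.3446, 0.0364, 0.2303] eef_rot: [0.0, 0.081, 0.997, 0.0] force: [0.1, 0.6, -0.3] finger_gap: 0.0553 grip_force: 0.0 t 26.3 p [0.3446 0.0364 0.2303] F [ 0.1  0.6 -0.3] gap 0.0553 grip 0.0 ytool deg 9.35 z [ 0.001  0.    -1.   ]
23 yaw 10.7 topLen 0.296 | L y,z 105.9 40.1 R -198.4 37.6 tilt -0.0083 | plain end tri [ 412.2 -587.6   36. ] 1.0
 L [389.4 222.4] R [476.9 272.8] slope px 0.5762 yz mm L [90.3 53.6] R [-179.7   11. ] tilt -0.1575 578
```

View pics/v23.png

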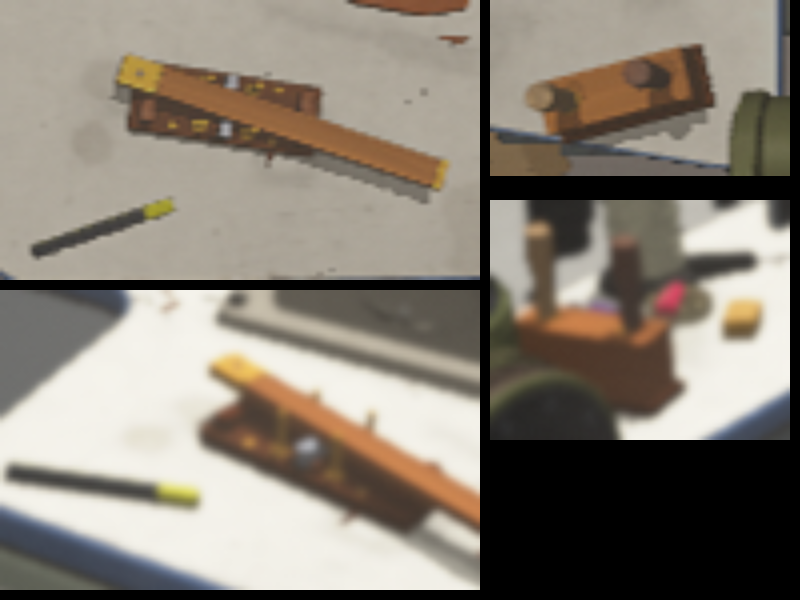

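```bash
python3 -c "
from workcell import ctrl
print(ctrl.close_job())"
```

```text
the job is handed in; nothing more can be done
None
```

The job is handed in: the bar rests level on the steel edge to within about 0.01 rad. It was pricked once on top with about 5 N, within roughly 2 mm of the edge's middle by the cameras (too coarse to show a mark), and it leaned slightly under the awl but did not tip. The awl stands upright in its own hole, with about 26 s used.

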